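Load the watch tester's cassette, dock it and lock it blind

TASK

Stand every domed watch movement in a pocket of its own in the aluminium cassette, then push the cassette along its rail until it is fully home against the tester. Then take the orange-handled rod, feel with its tip along the hidden plate under the blue visor until you find the hole, and push the rod in to drive the lock fully over; finally lay the rod back flat on its green mat. Do not knock the black loupe or the large glass dome beside it about.

Things in the scene. Friction and masses are not known exactly. Their poses are not given: they have to be found in the camera images.
- tester: Fixed tester: grey machine, rail and blue lock box. Origin on the bench; x away from the robot, y left, z up (turned up to 0.1 rad). Rail 16 mm wide, 8 high along its x at y = +150 mm, from x = -210 to +35 mm. Machine 85 mm high, y = 0 to 300 mm, its front (the stop) at x = +38 mm. Lock box x = -10 to +120, y = -240 to -20 mm, top (visor) at z = 70 mm.
- window (a point): Middle of the window under the visor, on the hidden plate's upright face (tester 45, -130, 28 mm). The window opens towards the robot, 90 mm wide, from the bench up to 55 mm, 55 mm deep from the visor's front to the plate. The plate's one hole, 16 wide by 20 high, is centred at this height, at most 28 mm left or right of here; where is not reported: feel for it.
- lock (a joint): Dark steel plunger behind the hole: 0 open, 0.025 m fully pushed in (tester +x). Its end starts 14 mm behind the plate's face. It takes 3 to 5 N, stays where it is left, moves with the plate's hole, and drives a bolt out behind the cassette's ear, so push it only with the cassette home: the bolt bars the way of one that is not. A red flag on the visor turns a quarter turn with it.
- cassette: Loose aluminium cassette astride the rail, 76 (x) by 260 mm (y), 0.4 kg; origin under its centre, axes as the tester's. Four pockets 68 by 60 mm at y = -96, -32, 32, 96 mm, floor at z = 14, walls to 24 mm. Black ear at its right front, to y = -155, z = 42 mm. Home: touching the stop, origin at tester x = 0, y = 150 mm; starts 110 to 150 mm short of it.
- tab (a point): Middle of the rear face of the cassette's red push tab (cassette -44, 0, 28 mm), 44 mm wide, 6 thick, from z = 10 to 46 mm. Push here towards tester +x, with up to about 12 N; pushed far off the centre line the cassette skews on the short shoes that straddle the rail (1.5 mm play each side) and jams.
- unit1: Watch movement on a round steel base under a glass dome with a blue knob, about 0.12 kg, in one rigid piece. Base 54 mm across and 12 mm high, dome 46 mm across up to z = 48 mm, knob 16 mm across from z = 48 to 72 mm. Origin centre of underside, z up. Two to four of these are present (None if absent).
- unit2: Watch movement on a round steel base under a glass dome with a blue knob, about 0.12 kg, in one rigid piece. Base 54 mm across and 12 mm high, dome 46 mm across up to z = 48 mm, knob 16 mm across from z = 48 to 72 mm. Origin centre of underside, z up. Two to four of these are present (None if absent).
- unit3: Watch movement on a round steel base under a glass dome with a blue knob, about 0.12 kg, in one rigid piece. Base 54 mm across and 12 mm high, dome 46 mm across up to z = 48 mm, knob 16 mm across from z = 48 to 72 mm. Origin centre of underside, z up. Two to four of these are present (None if absent).
- unit4: Watch movement on a round steel base under a glass dome with a blue knob, about 0.12 kg, in one rigid piece. Base 54 mm across and 12 mm high, dome 46 mm across up to z = 48 mm, knob 16 mm across from z = 48 to 72 mm. Origin centre of underside, z up. Two to four of these are present (None if absent).
- rod: Loose rod, 190 mm long, 0.12 kg: orange handle 80 by 36 (y) by 26 mm high (x = -50 to +30 mm) with a steel shaft 8 mm thick along +x, axis 13 mm above the underside, round tip at x = +140 mm. Origin on the underside of the handle, below its centre of mass; grip here across y.
- rod_tip (a point): The end of the rod's round tip (rod x = +140 mm, z = +13 mm).
- mat: Fixed flat green mat, 230 (x) by 90 (y) by 4 mm; origin centre of its underside. The rod starts on it, tip to +x, and goes back on it with its handle on the mat.
- loupe: Bystander: black eye loupe, 52 mm across, 45 mm high.
- cloche_a: Bystander: large glass dome on a grey base, 120 mm across, 112 mm high.
Not all that is in view belongs to the job. Leave any purple look-alike of the rod alone.

How it is judged:
On the way, in this order (a step that is already met when the one before it is completed fails the run):
1. every movement present stands in a pocket of the cassette, let go (x of unit1 in the frame of cassette between -0.012 and 0.012 m and y of unit1 in the frame of cassette between -0.128 and 0.128 m and z of unit1 in the frame of cassette between 0.008 and 0.02 m and angle between each of unit1, unit2, unit3, unit4's own z axis and vertical below 0.12 rad and contact force between the fingers and unit1 below 0.3 N and x of unit2 in the frame of cassette between -0.012 and 0.012 m and y of unit2 in the frame of cassette between -0.128 and 0.128 m and z of unit2 in the frame of cassette between 0.008 and 0.02 m and contact force between the fingers and unit2 below 0.3 N and x of unit3 in the frame of cassette between -0.012 and 0.012 m and y of unit3 in the frame of cassette between -0.128 and 0.128 m and z of unit3 in the frame of cassette between 0.008 and 0.02 m and contact force between the fingers and unit3 below 0.3 N and x of unit4 in the frame of cassette between -0.012 and 0.012 m and y of unit4 in the frame of cassette between -0.128 and 0.128 m and z of unit4 in the frame of cassette between 0.008 and 0.02 m and contact force between the fingers and unit4 below 0.3 N), for 0.2 s.
2. the cassette is fully home against the stop (x of cassette in the frame of tester above -0.004 m), for 0.2 s.
3. the rod's tip is in the hidden hole and has pushed the lock over (value of joint lock above 0.018 m and x of rod_tip in the frame of tester above 0.068 m), for 0.1 s.
At the end, for the whole second after the job is handed in: Every movement present stands upright on a pocket floor (within 12 mm of the row's centre line, 0.12 rad), released; cassette within 4 mm of home; lock in by 18 of its 25 mm or more; rod flat and at rest, its origin within 90 mm along and 40 mm across of the mat's centre (all of step 1 and x of cassette in the frame of tester above -0.004 m and value of joint lock above 0.018 m and x of rod in the frame of mat between -0.09 and 0.09 m and y of rod in the frame of mat between -0.04 and 0.04 m and z of rod in the frame of mat below 0.026 m and angle between rod's own x axis and vertical between 1.47 and 1.67 rad and linear speed of rod below 0.02 m/s); the robot touches nothing.
It fails at once if a bystander (loupe, large dome beside it) is moved more than 4 cm (distance of any of loupe, cloche_a from where it was at the start of the episode above 0.04 m).
Of unit1, unit2, unit3, unit4 only 2 to 4 are there at a start; the rules pass over those that are not, and their reading is None.
At some moment in a run one of unit1, unit2, unit3, unit4, rod may be knocked a few centimetres aside while the robot is not near it.
Once in a run the grip may slacken for a moment while it holds something.
It also fails if it takes over 208 s, if anything falls off the work surface, if the arm or the gripper's body presses on something with over 40 N, if the wrist force passes 120 N, or if a joint passes its speed limit or range.

ROBOT

A 7-joint arm with a two-finger parallel gripper is mounted at the origin on the work surface. World frame = base frame: x ahead of the robot, y to its left, z up, the work surface at z = 0. Lengths are in m, angles in rad, forces in N, time in s.
With the tool pointing down it reaches from about 0.425 to 0.95 m from the base axis. Payload 4.7 kg.
Tool frame: the origin (TCP) lies at the very end of the fingers, on their centre line; the grasp point (between the pads) lies 19 mm behind it; z points along the fingers, y is the line along which they close (so a half turn about z gives the same grasp; the last joint's range is limited). The gripper opens to 85 mm and grips with 20 to 120 N. Pads are 22 mm wide; open, the fingers measure 114 mm over their backs; the gripper's body (76 mm by 85 mm) begins 54 mm behind the grasp point. The pads swing forward as they close: fully open they stand 13 mm farther back than shut.
Start: joints at [-1.269, 0.469, -0.049, 1.532, 0.024, 1.141, -0.082], TCP at [0.219, 0.638, 0.231] pointing down, gripper open.
Joint ranges: [-2.59, 2.59], [-0.33, 1.99], [-1.39, 1.29], [0.1, 2.45], [-1.04, 4.18], [0.21, 1.99], [-2.66, 2.66]. Speed limits (rad/s): [2.57, 2.57, 3.14, 3.14, 3.14, 3.14, 3.14].

INTERFACE

Orientations are given as [roll, pitch, yaw] about the fixed x, y, z axes, in that order (R = Rz(yaw) Ry(pitch) Rx(roll)).
In Python, from rig import sensors, imaging, close_job gives the robot as it stands.
- The arm moves only by the shell command python3 -m handwheel 'ROWS'. ROWS is JSON, a list of rows, each an object with "jaw": the closure, from -1 (fully open) to 1 (shut); "linear": the shift along the tool's x, y, z as a fraction of full scale, a list of three; "twist": the turn about the tool's z as a fraction of full scale. A call has 1 to 12 rows; each row shifts and turns the commanded pose from where the row before left it, along the tool's axes as they then stand; what a row does not reach is not made up. Full scale, the value 1, is 0.025 m for a shift and 6 degrees for a turn. A row lasts 1/12 s, in which the tool goes at most 41.7 mm and 7.16 degrees, less where a joint would pass 70% of its speed; a pose out of reach is approached as far as the arm can. A call with a number of a shift or a turn outside -1 to 1 is refused whole. A call with a gripper value outside its range is refused whole. The fingers move at their own pace and stop on an object; the grip force is fixed at half the most. Time passes only in rows, so rows that do not move let the fingers close. It gives the time, the measured TCP pose, the force, the opening and the grip force at its end, in the units of the state.
- sensors.get_obs(): the state, without advancing time (a new reading comes with each control period).
- imaging.grab_frame(name): name is "side" or "top" or "wrist"; returns a dict with "img" (400x640x3 uint8, red, green, blue), "range_z" (400x640 float32, m along the optical axis (not along the pixel's ray), 0 where there is no reading), "mtx" (3x3 intrinsics, pixels), "rvec" (rotation vector, rad) and "tvec" (3), from world to camera coordinates, as OpenCV has them; the wrist camera has in their place "tool_from_camera" (4x4, takes a point from camera to tool coordinates, whose origin is the TCP and whose axes are the flange's). Camera axes: x right, y down, z forward; pixel columns grow to the right and rows downward; lengths in m; the calibration is good to about 2 mm. The wrist camera is an equidistant fisheye: a pixel r from the principal point sees the ray r / f radians off the axis. A picture is of the moment at which its call begins: read the wrist's pose just before it.
- close_job(): hands the job in; it is judged then, once.
Trained networks look in the newest picture that a camera, given by its name, has taken for a name from the list of things; names that differ only in an ending like _2 or _b are one class to them, and where a whole thing is asked for, a point or a joint stands for the part that bears it (a point fixed in the world has none). Each returns a list of dicts, best first, with "score" (0 to 1); they miss things now and then, are a little off and sometimes report something else, mostly with a low value. They report only what shows in the picture. A call takes as long as a camera call. They do not tell look-alikes from the thing itself.
- imaging.silhouettes(camera, target): "mask" (400x640 bool, what is visible of it).
- imaging.tip_of(camera, target): "centre" ([x, y, z] in m, in the coordinates of the camera as it stood for that picture, good to about 4 mm: a listed point, or the origin of a listed thing).
The state is a dict: "time": time; "joint_positions": joint angles; "dq": joint speeds; "tau": joint torques, N m; "position": TCP position; "ee_rot": TCP orientation; "contact_force": force on the tool from outside, world axes, zero at the start; "torque": the same for the moment, N m; "opening": finger opening in m; "gripper_force": force on a finger pad.
Only numpy, scipy, OpenCV 4.12 (cv2) and the standard library are available. Lean on these libraries where they do the work, as an engineer would, in place of code of your own. Each camera call takes 0.05 s, during which the arm holds its last target. There are 200 camera calls.

## Working session

There is one attempt and no reset: what is moved stays moved. The work goes in short steps, Python scripts to look and compute and a shell command to move; the robot and the scene stay as the last step left them, time stands still between calls to the robot, and variables do not carry over. Pictures are saved under pics/ and viewed, at most 14 in all, crops included, and the job is handed in when it is done.

```bash
ls; mkdir -p pics; cat > h.py <<'E'
import numpy as np, cv2
from scipy.spatial.transform import Rotation as R
from rig import sensors, imaging
def grab(n, save=None):
    o=sensors.get_obs(); f=imaging.grab_frame(n)
    if save: cv2.imwrite('pics/'+save+'.png', f['img'][:,:,::-1])
    return o,f
def c2w(o,f,p):
    p=np.atleast_2d(p)
    if 'rvec' in f:
        Rm=cv2.Rodrigues(np.array(f['rvec'],float))[0]
        return (p-np.ravel(f['tvec']))@Rm
    T=np.array(f['tool_from_camera']); q=p@T[:3,:3].T+T[:3,3]
    return q@R.from_euler('xyz',o['ee_rot']).as_matrix().T+np.array(o['position'])
def cloud(f,m):  # points (camera) in mask, pinhole
    v,u=np.nonzero(m&(f['range_z']>0)); z=f['range_z'][v,u]; K=f['mtx']
    return np.c_[(u-K[0,2])/K[0,0]*z,(v-K[1,2])/K[1,1]*z,z]
def find(n,o,f,t,smin=0.2):
    return [(round(float(d['score']),2),c2w(o,f,d['centre'])[0].round(4).tolist()) for d in imaging.tip_of(n,t) if d['score']>smin]
E
python3 - <<'E'
from h import *
for n in ('top','side'):
    o,f=grab(n,n+'0')
    for t in ('tester','window','cassette','tab','unit1','rod','rod_tip','mat','loupe','cloche_a'): print(n,t,find(n,o,f,t))
print(o)
E
```

```text
pics
top tester [(0.87, [0.6128, 0.0177, -0.0011]), (0.74, [0.5257, -0.1564, -0.0027])]
top window [(0.28, [0.4675, -0.3201, -0.0002])]
top cassette [(0.86, [0.4976, 0.1754, 0.0005])]
top tab [(0.66, [0.4576, 0.1789, 0.0264])]
top unit1 [(0.73, [0.4336, -0.0527, 0.0007]), (0.7, [0.5437, -0.0437, -0.0008]), (0.52, [0.5238, -0.1545, -0.0017])]
top rod [(0.79, [0.4362, -0.5599, 0.0044]), (0.68, [0.4354, -0.3027, 0.0057]), (0.35, [0.5247, -0.1514, -0.0029])]
top rod_tip [(0.87, [0.4062, -0.428, 0.0156]), (0.63, [0.5705, -0.3436, 0.0159])]
top mat [(0.72, [0.467, -0.3195, -0.0008]), (0.66, [0.4278, 0.3621, 0.0018]), (0.63, [0.6132, 0.0183, -0.0018])]
top loupe [(0.65, [0.4292, 0.3642, 0.0027])]
top cloche_a [(0.83, [0.5424, 0.4173, -0.002]), (0.62, [0.4665, -0.3214, 0.0022])]
side tester [(0.97, [0.6123, 0.0241, 0.0032])]
side window [(0.89, [0.6529, -0.1095, 0.0315])]
side cassette [(0.8, [0.5003, 0.1754, 0.0048])]
side tab [(0.78, [0.4599, 0.1721, 0.0251])]
side unit1 [(0.81, [0.5441, -0.0397, 0.0035]), (0.59, [0.5243, -0.1492, 0.0011]), (0.53, [0.4383, -0.0556, 0.0027])]
side rod [(0.5
[... 320 characters left out ...]

{'time': 0.55, 'joint_positions': array([-1.26888477,  0.46857059, -0.04858495,  1.53254416,  0.02410025,
        1.14098222, -0.08232196]), 'dq': array([-0.00139239,  0.00141198, -0.00044513,  0.0001759 , -0.00023542,
        0.00049341,  0.00073858]), 'tau': array([-2.54310489e-04, -5.09777856e+01, -4.68590891e-02, -2.37846959e+01,
        1.07656518e-02,  1.22117388e-03, -1.07189342e-05]), 'position': array([0.21921359, 0.6384137 , 0.23133591]), 'ee_rot': array([ 3.14151354e+00, -3.26412678e-05,  2.81075674e+00]), 'contact_force': array([-0.28417765,  0.74981549,  0.07724578]), 'torque': array([ 0.01351899, -0.02354367,  0.0441033 ]), 'gripper_force': 0.0, 'opening': 0.08525761452129732}
```

View pics/top0.png

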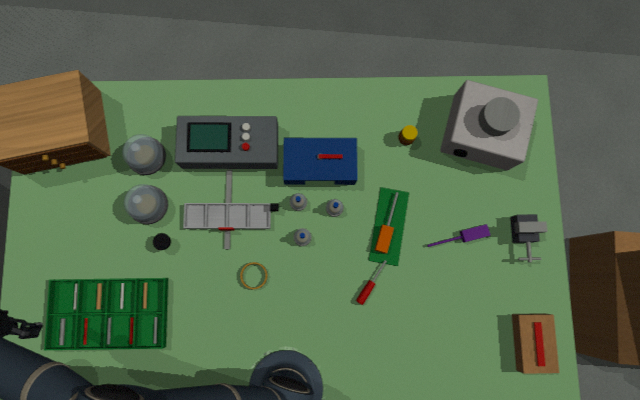

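View pics/side0.png

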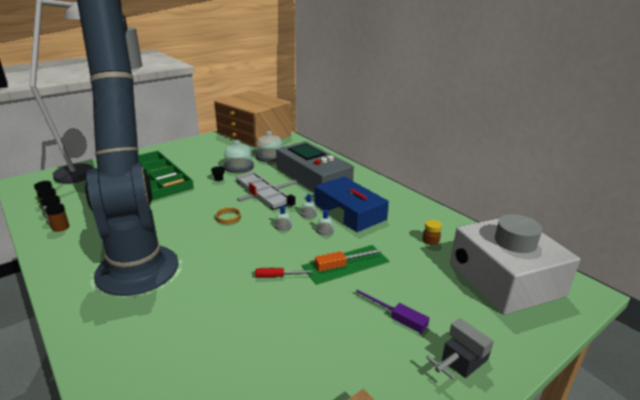

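The top view shows three domed movements at (298,202), (335,208) and (302,237). The cassette is at (228,216), the lock box at (320,160) and the orange rod on its mat at (388,228). The loupe is at (162,241) and the large dome at (146,203). Next I'll measure them precisely.

```bash
cat > m.py <<'E'
from h import *
def rect(P):
    (c,s,a)=cv2.minAreaRect((P[:,:2]*1000).astype(np.float32)); return np.round(c,1),np.round(s,1),round(a,2)
def world(n='top'):
    o,f=grab(n); W=np.full((400,640,3),np.nan)
    v,u=np.nonzero(f['range_z']>0); W[v,u]=c2w(o,f,cloud(f,np.ones((400,640),bool))); return f,W
def sel(W,x,y,z):
    m=(W[...,0]>x[0])&(W[...,0]<x[1])&(W[...,1]>y[0])&(W[...,1]<y[1])&(W[...,2]>z[0])&(W[...,2]<z[1]); return m
E
python3 - <<'E'
from m import *
for n in ('top','side'):
    f,W=world(n)
    k=f['img'].astype(int)
    m=sel(W,(.5,.9),(-.35,.1),(.062,.078)); print('visor',rect(W[m]),np.median(W[m][:,2]))
    m=sel(W,(.6,.9),(.03,.4),(.078,.09)); print('machine',rect(W[m]))
    m=sel(W,(.38,.62),(.03,.32),(.018,.03)); print('cassette',rect(W[m]),m.sum())
    m=sel(W,(.35,.62),(.03,.32),(.035,.05)); print('tab/ear',rect(W[m]),m.sum())
    for c in ((.436,-.054),(.544,-.042),(.524,-.152)):
        b=k[...,2]-k[...,0]>25
        m=sel(W,(c[0]-.04,c[0]+.04),(c[1]-.04,c[1]+.04),(.05,.08))
        q=W[m]; print('knob',m.sum(),q.mean(0).round(4),q[:,2].max().round(3), W[m&b].mean(0).round(4),(m&b).sum())
        m=sel(W,(c[0]-.045,c[0]+.045),(c[1]-.045,c[1]+.045),(.006,.09)); print('unit',rect(W[m]))
    m=(k[...,0]>150)&(k[...,1]<150)&(k[...,2]<60)&sel(W,(.36,.52),(-.4,-.25),(.01,.05)); print('handle',rect(W[m]),m.sum(),np.median(W[m][:,2]),np.percentile(W[m][:,2],95))
E
```

```text
visor (array([645.7, -64. ]), array([324.5, 222.9]), 77.35) 0.07043836476938184
machine (array([723.3, 214.4]), array([369.8, 146. ]), 89.12)
cassette (array([500.2, 170.6]), array([259.7,  79.8]), 89.14) 628
tab/ear (array([490.1, 108.3]), array([ 22.7, 177.6]), 24.76) 64
knob 31 [ 0.4343 -0.0565  0.0686] 0.078 [ 0.4347 -0.0546  0.0721] 21
unit (array([436.3, -57.3]), array([78.7, 88. ]), 89.46)
knob 35 [ 0.5424 -0.0441  0.0661] 0.078 [ 0.5427 -0.0436  0.07  ] 25
unit (array([546.2, -45.9]), array([80.4, 84.4]), 17.99)
knob 32 [ 0.5227 -0.1551  0.0673] 0.078 [ 0.5232 -0.1544  0.0709] 24
unit (array([ 525.7, -149.6]), array([87.5, 87.4]), 3.49)
handle (array([ 426.2, -299.8]), array([30. , 77.1]), 72.69) 255 0.03044514933874385 0.036518724034816236
visor (array([649.5, -66.6]), array([322.9, 231.4]), 74.19) 0.07164667888912943
machine (array([723.9, 214.6]), array([369.8, 150.8]), 89.53)
cassette (array([501.2, 169.6]), array([275.3,  85.2]), 88.6) 443
tab/ear (array([491. , 109.2]), array([ 23.4, 178.6]), 25.35) 49
knob 51 [ 0.4343 -0.0569  0.0636] 0.075 [ 0.4343 -0.0566  0.0647] 46
unit (array([430.7, -61.3]), array([47.7, 51.6]), 46.93)
knob 40 [ 0.5416 -0.0455  0.0649] 0.075 [ 0.5418 -0.0456  0.065 ] 39
unit (array([521.9, -44.3]), array([49.2, 83.6]), 48.46)
knob 44 [ 0.5222 -0.156   0.0643] 0.077 [ 0.5223 -0.1559  0.0649] 42
unit (array([ 518.8, -161.4]), array([39.7, 49.7]), 50.02)
handle (array([ 425.6, -300.6]), array([36.6, 77.1]), 72.74) 315 0.030857902182382876 0.033696212898912066
```

```bash
python3 -m handwheel '[{"jaw":-1,"linear":[0,0,0],"twist":-1},{"jaw":-1,"linear":[0,0,0],"twist":-1},{"jaw":-1,"linear":[0,0,0],"twist":-1},{"jaw":-1,"linear":[-0.5,-1,0],"twist":0},{"jaw":-1,"linear":[-0.5,-1,0],"twist":0},{"jaw":-1,"linear":[-0.5,-1,0],"twist":0},{"jaw":-1,"linear":[-0.5,-1,0],"twist":0},{"jaw":-1,"linear":[-0.5,-1,0],"twist":0},{"jaw":-1,"linear":[-0.5,-1,0],"twist":0},{"jaw":-1,"linear":[-0.5,-1,0],"twist":0},{"jaw":-1,"linear":[-0.5,-1,0],"twist":0},{"jaw":-1,"linear":[-0.5,-1,0],"twist":0}]'
python3 -m handwheel '[{"jaw":-1,"linear":[-0.5,-1,0],"twist":0},{"jaw":-1,"linear":[-0.5,-1,0],"twist":0},{"jaw":-1,"linear":[-0.5,-1,0],"twist":0},{"jaw":-1,"linear":[-0.5,-1,0],"twist":0},{"jaw":-1,"linear":[-0.5,-1,0],"twist":0},{"jaw":-1,"linear":[-0.5,-1,0],"twist":0},{"jaw":-1,"linear":[-0.5,-1,0],"twist":0},{"jaw":-1,"linear":[-0.5,-1,0],"twist":0},{"jaw":-1,"linear":[-0.5,-1,0],"twist":0},{"jaw":-1,"linear":[0,0,0],"twist":0},{"jaw":-1,"linear":[0,0,0],"twist":0}]'
cat >> h.py <<'E'
def wcloud(o,f):  # wrist fisheye: world point for each pixel
    K=f['mtx']; v,u=np.mgrid[0:400,0:640]; x=(u-K[0,2])/K[0,0]; y=(v-K[1,2])/K[1,1]
    r=np.hypot(x,y); z=f['range_z']; s=np.where(r>1e-9,np.tan(np.clip(r,0,1.5))/np.maximum(r,1e-9),1)
    P=np.dstack([x*s*z,y*s*z,z]).reshape(-1,3); W=c2w(o,f,P).reshape(400,640,3); W[(z<=0)|(r>1.45)]=np.nan; return W
E
python3 - <<'E'
from m import *
o,f=grab('wrist','w1'); print(f['mtx'],o['position'],o['ee_rot'],o['joint_positions'].round(2))
print(f['tool_from_camera'])
for t in ('cassette','tab','unit1','tester'): print(t,find('wrist',o,f,t))
W=wcloud(o,f); np.save('w1.npy',W)
m=sel(W,(.38,.62),(.0,.35),(.018,.030)); print('cassette',rect(W[m]),m.sum())
E
```

```text
time: 2.2
position: [0.3284, 0.4103, 0.2315]
ee_rot: [3.141, 0.0, 3.125]
contact_force: [0.9, -0.3, 0.2]
opening: 0.0852
gripper_force: 0.0
time: 3.12
position: [0.4373, 0.1834, 0.2315]
ee_rot: [3.141, 0.0, 3.121]
contact_force: [-0.9, 1.3, 0.4]
opening: 0.0857
gripper_force: 0.0
[[309.70691629   0.         317.29045447]
 [  0.         309.70691629 198.35642585]
 [  0.           0.           1.        ]] [0.43732729 0.18337532 0.23154234] [3.14126008e+00 4.57950278e-04 3.12113669e+00] [-0.59  0.14  0.11  2.   -0.02  1.01  1.08]
[[-1.41153595e-04 -9.63423847e-01 -2.67982222e-01  6.98864600e-02]
 [ 9.99999484e-01  1.33726890e-04 -1.00748921e-03 -4.09073950e-04]
 [ 1.00647556e-03 -2.67982225e-01  9.63423331e-01 -1.42548719e-01]
 [ 0.00000000e+00  0.00000000e+00  0.00000000e+00  1.00000000e+00]]
cassette [(0.59, [0.5005, 0.1665, -0.0034])]
tab [(0.9, [0.4593, 0.1753, 0.0271])]
unit1 [(0.74, [0.5264, -0.1542, -0.0054]), (0.59, [0.5397, -0.044, -0.0])]
tester [(0.72, [0.4568, 0.176, 0.0308])]
cassette (array([496.3, 190.1]), array([124.1, 348.5]), 10.65) 2833
```

View pics/w1.png

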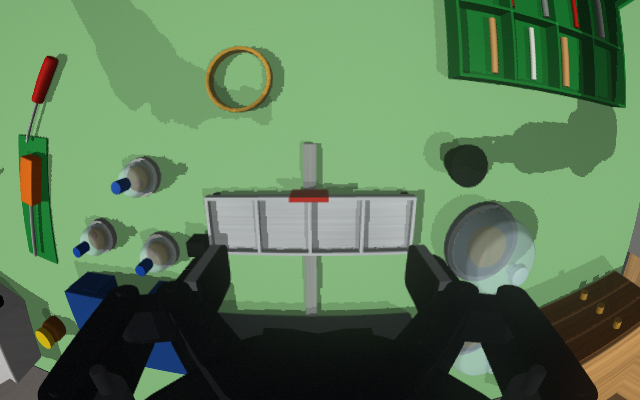

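The wrist view shows the empty cassette at cols 207–415, rows 193–253, with the red tab at (309,196). The rail runs through it lengthwise.

```bash
python3 - <<'E'
from m import *
W=np.load('w1.npy'); k=cv2.imread('pics/w1.png').astype(int)
m=sel(W,(.42,.58),(.03,.325),(.019,.027)); P=W[m]; print(rect(P),m.sum())
# dividers: histogram in rotated y
for yaw in (-.03,-.02,-.01,0):
    c,s=np.cos(yaw),np.sin(yaw); x=P[:,0]*c+P[:,1]*s; y=-P[:,0]*s+P[:,1]*c
    g=(x>np.median(x)-.02)&(x<np.median(x)+.02)
    h,e=np.histogram(y,bins=np.arange(.02,.34,.002)); print(yaw,h.max(),(h**2).sum(),[(round(float(e[i]),3),int(h[i])) for i in range(len(h)) if h[i]>15])
    h,e=np.histogram(x,bins=np.arange(.4,.6,.002)); print('   x',(h**2).sum(),[(round(float(e[i]),3),int(h[i])) for i in range(len(h)) if h[i]>15])
r=(k[...,2]>120)&(k[...,1]<70)&sel(W,(.42,.5),(.1,.25),(.01,.06)); print('tab',W[r].mean(0),np.percentile(W[r],[2,98],axis=0),r.sum())
m=sel(W,(.36,.58),(.1,.22),(.005,.012))&((k.max(-1)-k.min(-1))<25)
P=W[m]
for lo,hi in ((.36,.44),(.56,.62)):
    q=P[(P[:,0]>lo)&(P[:,0]<hi)]; print('rail',q.mean(0) if len(q) else 0,len(q))
E
```

```text
(array([497.9, 166.9]), array([271. ,  82.3]), 88.97) 2611
-0.03 107 111137 [(0.056, 55), (0.058, 77), (0.06, 86), (0.1, 16), (0.104, 16), (0.11, 16), (0.114, 16), (0.118, 17), (0.12, 65), (0.122, 97), (0.124, 84), (0.126, 16), (0.132, 16), (0.138, 16), (0.142, 16), (0.148, 18), (0.156, 17), (0.184, 54), (0.186, 107), (0.188, 56), (0.212, 17), (0.216, 17), (0.222, 17), (0.226, 18), (0.232, 16), (0.236, 17), (0.24, 18), (0.246, 20), (0.248, 90), (0.25, 98), (0.252, 47), (0.258, 16), (0.264, 16), (0.27, 18), (0.274, 18), (0.29, 17), (0.31, 21), (0.312, 98), (0.314, 81), (0.316, 16)]
   x 416777 [(0.45, 24), (0.454, 55), (0.456, 215), (0.458, 321), (0.46, 135), (0.462, 68), (0.464, 28), (0.466, 31), (0.468, 32), (0.47, 36), (0.472, 25), (0.474, 38), (0.476, 32), (0.478, 38), (0.48, 31), (0.482, 36), (0.484, 35), (0.486, 32), (0.488, 37), (0.49, 30), (0.492, 36), (0.494, 29), (0.496, 30), (0.498, 29), (0.5, 29), (0.502, 29), (0.504, 28), (0.506, 35), (0.508, 30), (0.51, 37), (0.512, 36), (0.514, 30), (0.516, 29), (0.518, 27), (0.52, 28), (0.522, 19), (0.524, 20), (0.526, 51), (0.528, 289
[... 2647 characters left out ...]
246), (0.464, 273), (0.466, 129), (0.468, 32), (0.47, 32), (0.472, 28), (0.474, 36), (0.476, 27), (0.478, 32), (0.48, 32), (0.482, 31), (0.484, 38), (0.486, 34), (0.488, 34), (0.49, 36), (0.492, 30), (0.494, 32), (0.496, 35), (0.498, 33), (0.5, 27), (0.502, 37), (0.504, 26), (0.506, 34), (0.508, 26), (0.51, 33), (0.512, 44), (0.514, 31), (0.516, 33), (0.518, 28), (0.52, 30), (0.522, 30), (0.524, 24), (0.526, 22), (0.53, 20), (0.532, 101), (0.534, 291), (0.536, 268), (0.538, 135), (0.54, 22)]
tab [0.45948803 0.17293253 0.0457066 ] [[0.45716941 0.15216566 0.04377231]
 [0.46204734 0.19230489 0.0471756 ]] 181
rail [0.42050975 0.17328654 0.00795934] 429
rail [0.57006785 0.17076611 0.00788943] 154
```

```bash
python3 -m handwheel '[{"jaw":-1,"linear":[-0.44,-0.9,0],"twist":0},{"jaw":-1,"linear":[-0.44,-0.9,0],"twist":0},{"jaw":-1,"linear":[-0.44,-0.9,0],"twist":0},{"jaw":-1,"linear":[-0.44,-0.9,0],"twist":0},{"jaw":-1,"linear":[-0.44,-0.9,0],"twist":0},{"jaw":-1,"linear":[-0.44,-0.9,0],"twist":0},{"jaw":-1,"linear":[-0.44,-0.9,0],"twist":0},{"jaw":-1,"linear":[-0.44,-0.9,0],"twist":0},{"jaw":-1,"linear":[-0.44,-0.9,0],"twist":0},{"jaw":-1,"linear":[-0.44,-0.9,0],"twist":0},{"jaw":-1,"linear":[0,0,0],"twist":0},{"jaw":-1,"linear":[0,0,0],"twist":0}]'
python3 - <<'E'
from m import *
o,f=grab('wrist','w2'); W=wcloud(o,f); k=f['img'].astype(int)
print(o['position'],o['ee_rot'][2])
b=k[...,2]-k[...,0]>60
for c in ((.436,-.055),(.542,-.044),(.5225,-.155)):
    m=sel(W,(c[0]-.03,c[0]+.03),(c[1]-.03,c[1]+.03),(.052,.08))&b; print(W[m].mean(0).round(4),np.median(W[m],0).round(4),m.sum(), W[m&(W[...,2]>.068)].mean(0).round(4))
E
```

```text
time: 4.37
position: [0.5432, -0.0424, 0.231]
ee_rot: [-3.142, -0.0, 3.124]
contact_force: [-0.2, -0.0, -0.3]
opening: 0.0855
gripper_force: 0.0
[ 0.54316582 -0.04242928  0.23103604] 3.123562640404636
[ 0.4343 -0.0545  0.0718] [ 0.4344 -0.0547  0.0718] 194 [ 0.4342 -0.0545  0.0719]
[ 0.5412 -0.0435  0.0718] [ 0.5411 -0.0434  0.0718] 184 [ 0.5413 -0.0435  0.0718]
[ 0.5221 -0.1535  0.0719] [ 0.5219 -0.1533  0.072 ] 160 [ 0.5221 -0.1535  0.0719]
```

```bash
python3 -m handwheel '[{"jaw":-1,"linear":[0.08,-0.04,0.9],"twist":0},{"jaw":-1,"linear":[0,0,0.9],"twist":0},{"jaw":-1,"linear":[0,0,0.9],"twist":0},{"jaw":-1,"linear":[0,0,0.9],"twist":0},{"jaw":-1,"linear":[0,0,0.9],"twist":0},{"jaw":-1,"linear":[0,0,0.9],"twist":0},{"jaw":-1,"linear":[0,0,0.9],"twist":0},{"jaw":-1,"linear":[0,0,0.86],"twist":0},{"jaw":-1,"linear":[0,0,0],"twist":0},{"jaw":1,"linear":[0,0,0],"twist":0},{"jaw":1,"linear":[0,0,0],"twist":0},{"jaw":1,"linear":[0,0,0],"twist":0}]'
python3 -m handwheel '[{"jaw":1,"linear":[0,0,0],"twist":0},{"jaw":1,"linear":[0,0,0],"twist":0},{"jaw":1,"linear":[0,0,0],"twist":0},{"jaw":1,"linear":[0,0,0],"twist":0},{"jaw":1,"linear":[0,0,0],"twist":0},{"jaw":1,"linear":[0,0,0],"twist":0}]'
```

```text
time: 5.42
position: [0.5421, -0.0424, 0.0538]
ee_rot: [3.141, 0.003, 3.126]
contact_force: [0.2, 0.6, 0.0]
opening: 0.051
gripper_force: 0.0
time: 5.92
position: [0.5415, -0.0428, 0.0533]
ee_rot: [3.141, 0.001, 3.125]
contact_force: [-0.6, 2.2, 7.6]
opening: 0.0134
gripper_force: 58.5
```

```bash
python3 -m handwheel '[{"jaw":1,"linear":[0,0,-0.5],"twist":0},{"jaw":1,"linear":[0,0,-1],"twist":0},{"jaw":1,"linear":[0,0,-1],"twist":0},{"jaw":1,"linear":[0,0,-1],"twist":0},{"jaw":1,"linear":[0,0,-0.5],"twist":0},{"jaw":1,"linear":[0.14,0.95,0],"twist":0},{"jaw":1,"linear":[0.14,0.95,0],"twist":0},{"jaw":1,"linear":[0.14,0.95,0],"twist":0},{"jaw":1,"linear":[0.14,0.95,0],"twist":0},{"jaw":1,"linear":[0.14,0.95,0],"twist":0},{"jaw":1,"linear":[0.14,0.95,0],"twist":0}]'
python3 -m handwheel '[{"jaw":1,"linear":[0.14,0.95,0],"twist":0},{"jaw":1,"linear":[0.14,0.95,0],"twist":0},{"jaw":1,"linear":[0.14,0.95,0],"twist":0},{"jaw":1,"linear":[0.14,0.95,0],"twist":0},{"jaw":1,"linear":[0.14,0.95,0],"twist":0},{"jaw":1,"linear":[0.14,0.95,0],"twist":0},{"jaw":1,"linear":[0.14,0.95,0],"twist":0},{"jaw":1,"linear":[0,0,0],"twist":0},{"jaw":1,"linear":[0,0,0],"twist":0}]'
python3 - <<'E'
from m import *
o,f=grab('wrist','w3'); W=wcloud(o,f)
m=sel(W,(.42,.58),(.02,.22),(.019,.027)); P=W[m]
for yaw in (-.017,):
    c,s=np.cos(yaw),np.sin(yaw); x=P[:,0]*c+P[:,1]*s; y=-P[:,0]*s+P[:,1]*c
    for a,b,v in ((.045,.06,y),(.11,.125,y),(.175,.19,y),(.45,.47,x),(.52,.54,x)):
        q=v[(v>a)&(v<b)]; print(round(float(np.median(q)),4),len(q))
print(o['position'],o['ee_rot'][2],o['opening'])
E
```

```text
time: 6.83
position: [0.5217, 0.1007, 0.1522]
ee_rot: [-3.142, -0.0, 3.125]
contact_force: [0.3, -0.4, -1.2]
opening: 0.0133
gripper_force: 58.7
time: 7.58
position: [0.4997, 0.2679, 0.1519]
ee_rot: [-3.142, -0.001, 3.128]
contact_force: [0.3, -0.9, -1.7]
opening: 0.0136
gripper_force: 58.7
0.0537 432
0.1176 475
0.1813 533
0.4621 769
0.5324 1008
[0.49971856 0.26793195 0.15192372] 3.1282882105460588 0.01356929811506295
```

View pics/w3.png

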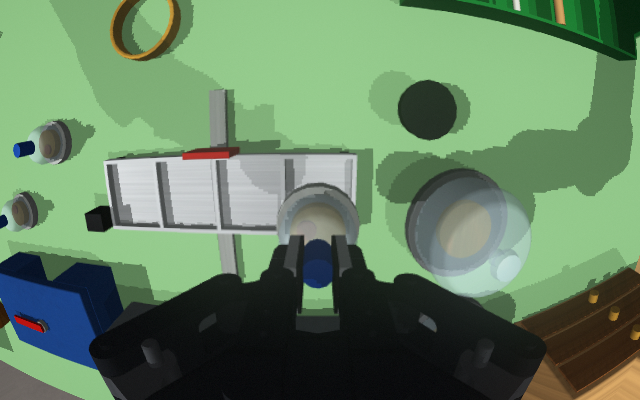

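```bash
python3 -m handwheel '[{"jaw":1,"linear":[-0.08,0.04,0.5],"twist":0},{"jaw":1,"linear":[0,0,0.8],"twist":0},{"jaw":1,"linear":[0,0,0.8],"twist":0},{"jaw":1,"linear":[0,0,0.6],"twist":0},{"jaw":1,"linear":[0,0,0.4],"twist":0},{"jaw":1,"linear":[0,0,0.22],"twist":0},{"jaw":1,"linear":[0,0,0],"twist":0},{"jaw":1,"linear":[0,0,0],"twist":0}]'
python3 -m handwheel '[{"jaw":0.2,"linear":[0,0,0],"twist":0},{"jaw":0.2,"linear":[0,0,0],"twist":0},{"jaw":0.2,"linear":[0,0,0],"twist":0},{"jaw":0.2,"linear":[0,0,0],"twist":0},{"jaw":0.2,"linear":[0,0,-0.5],"twist":0},{"jaw":0.2,"linear":[0,0,-1],"twist":0},{"jaw":0.2,"linear":[0,0,-1],"twist":0},{"jaw":0.2,"linear":[0,0,-1],"twist":0},{"jaw":0.2,"linear":[0,0,0],"twist":0},{"jaw":0.2,"linear":[0,0,0],"twist":0}]'
cat > c.py <<'E'
from m import *
o,f=grab('wrist'); W=wcloud(o,f); k=f['img'].astype(int); print(o['position'],o['ee_rot'][2],o['opening'])
b=((k[...,2]-k[...,0]>50)&sel(W,(.35,.62),(-.25,.35),(.06,.1))).astype(np.uint8)
n,l,s,_=cv2.connectedComponentsWithStats(b)
for i in range(1,n):
    if s[i,4]>25: print(W[l==i].mean(0).round(4),s[i,4])
o,f=grab('top'); print('top',find('top',o,f,'unit1'),find('top',o,f,'cassette'))
E
python3 c.py
```

```text
time: 8.3
position: [0.5029, 0.2667, 0.0691]
ee_rot: [-3.141, 0.0, 3.124]
contact_force: [-0.4, 0.0, -1.5]
opening: 0.0135
gripper_force: 59.8
time: 9.13
position: [0.5034, 0.268, 0.1585]
ee_rot: [3.139, 0.003, 3.125]
contact_force: [-1.2, -0.4, -0.2]
opening: 0.0343
gripper_force: 0.0
[0.50344599 0.26798565 0.1585342 ] 3.125017002412273 0.03431513177312726
[ 0.4338 -0.0533  0.0721] 83
[0.5028 0.2662 0.0855] 344
[ 0.6081 -0.0866  0.0702] 1248
top [(0.7, [0.5068, 0.2657, 0.0104]), (0.67, [0.5268, -0.1542, -0.0029]), (0.66, [0.4373, -0.0528, 0.0043])] [(0.97, [0.4967, 0.1776, -0.0005])]
```

```bash
python3 -m handwheel '[{"jaw":0,"linear":[0.18,-0.92,0],"twist":0},{"jaw":0,"linear":[0.18,-0.92,0],"twist":0},{"jaw":0,"linear":[0.18,-0.92,0],"twist":0},{"jaw":0,"linear":[0.18,-0.92,0],"twist":0},{"jaw":0,"linear":[0.18,-0.92,0],"twist":0},{"jaw":0,"linear":[0.18,-0.92,0],"twist":0},{"jaw":-0.3,"linear":[0.18,-0.92,0],"twist":0},{"jaw":-0.3,"linear":[0.18,-0.92,0],"twist":0},{"jaw":-0.3,"linear":[0.18,-0.92,0],"twist":0},{"jaw":-0.3,"linear":[0.18,-0.92,0],"twist":0},{"jaw":-0.3,"linear":[0.18,-0.92,0],"twist":0},{"jaw":-0.3,"linear":[0.18,-0.92,0],"twist":0}]'
python3 -m handwheel '[{"jaw":-0.3,"linear":[0.18,-0.92,0],"twist":0},{"jaw":-0.3,"linear":[0.18,-0.92,0],"twist":0},{"jaw":-0.3,"linear":[0,0,0],"twist":0},{"jaw":-0.3,"linear":[0,0,0],"twist":0}]'
python3 c.py
```

```text
time: 10.33
position: [0.443, -0.0087, 0.1559]
ee_rot: [-3.141, -0.002, 3.125]
contact_force: [0.7, -0.2, 0.1]
opening: 0.0554
gripper_force: 0.0
time: 10.67
position: [0.4334, -0.0545, 0.1561]
ee_rot: [-3.141, -0.002, 3.122]
contact_force: [0.1, -0.1, 1.0]
opening: 0.0556
gripper_force: 0.0
[ 0.43341467 -0.05451404  0.15609601] 3.1219269664194655 0.05557042075613143
[ 0.4336 -0.0546  0.0718] 304
[0.503  0.2618 0.0785] 175
[ 0.6062 -0.1949  0.0699] 404
top [(0.84, [0.5074, 0.2681, 0.0124]), (0.65, [0.5288, -0.1528, -0.0002])] [(0.67, [0.4967, 0.1732, -0.0003])]
```

```bash
python3 -m handwheel '[{"jaw":-0.3,"linear":[0,0,0.82],"twist":0},{"jaw":-0.3,"linear":[0,0,0.82],"twist":0},{"jaw":-0.3,"linear":[0,0,0.82],"twist":0},{"jaw":-0.3,"linear":[0,0,0.82],"twist":0},{"jaw":-0.3,"linear":[0,0,0.82],"twist":0},{"jaw":-0.3,"linear":[0,0,0],"twist":0},{"jaw":1,"linear":[0,0,0],"twist":0},{"jaw":1,"linear":[0,0,0],"twist":0},{"jaw":1,"linear":[0,0,0],"twist":0},{"jaw":1,"linear":[0,0,0],"twist":0},{"jaw":1,"linear":[0,0,0],"twist":0},{"jaw":1,"linear":[0,0,0],"twist":0}]'
python3 -m handwheel '[{"jaw":1,"linear":[0,0,0],"twist":0},{"jaw":1,"linear":[0,0,-0.5],"twist":0},{"jaw":1,"linear":[0,0,-1],"twist":0},{"jaw":1,"linear":[0,0,-1],"twist":0},{"jaw":1,"linear":[0,0,-1],"twist":0},{"jaw":1,"linear":[0,0,-0.5],"twist":0},{"jaw":1,"linear":[0,0,0],"twist":0}]'
python3 -m handwheel '[{"jaw":1,"linear":[-0.32,0.98,0],"twist":0},{"jaw":1,"linear":[-0.32,0.98,0],"twist":0},{"jaw":1,"linear":[-0.32,0.98,0],"twist":0},{"jaw":1,"linear":[-0.32,0.98,0],"twist":0},{"jaw":1,"linear":[-0.32,0.98,0],"twist":0},{"jaw":1,"linear":[-0.32,0.98,0],"twist":0},{"jaw":1,"linear":[-0.32,0.98,0],"twist":0},{"jaw":1,"linear":[-0.32,0.98,0],"twist":0},{"jaw":1,"linear":[0,0,0],"twist":0},{"jaw":1,"linear":[0,0,0],"twist":0}]'
python3 c.py
```

```text
time: 11.87
position: [0.4353, -0.0536, 0.0555]
ee_rot: [3.141, 0.003, 3.125]
contact_force: [-0.6, -0.3, 6.9]
opening: 0.0137
gripper_force: 58.9
time: 12.45
position: [0.4361, -0.0535, 0.1571]
ee_rot: [3.141, 0.007, 3.125]
contact_force: [0.3, 0.8, 0.1]
opening: 0.0134
gripper_force: 58.8
time: 13.28
position: [0.5007, 0.1428, 0.1529]
ee_rot: [-3.141, -0.002, 3.128]
contact_force: [-0.3, -1.0, -2.2]
opening: 0.0137
gripper_force: 58.8
[0.50071014 0.14277367 0.15286282] 3.1282261467113774 0.013726870811935214
[0.5035 0.2644 0.0828] 302
[ 0.5218 -0.1528  0.0721] 89
[ 0.6071 -0.1129  0.07  ] 1871
top [(0.61, [0.4969, 0.1411, 0.0986]), (0.55, [0.5039, 0.268, 0.0112])] [(0.71, [0.4968, 0.1771, -0.0008]), (0.39, [0.5438, 0.4161, -0.005])]
```

```bash
python3 -m handwheel '[{"jaw":1,"linear":[0.03,-0.07,0.5],"twist":0},{"jaw":1,"linear":[0,0,0.8],"twist":0},{"jaw":1,"linear":[0,0,0.8],"twist":0},{"jaw":1,"linear":[0,0,0.6],"twist":0},{"jaw":1,"linear":[0,0,0.4],"twist":0},{"jaw":1,"linear":[0,0,0.22],"twist":0},{"jaw":1,"linear":[0,0,0],"twist":0},{"jaw":1,"linear":[0,0,0],"twist":0}]'
python3 -m handwheel '[{"jaw":0.2,"linear":[0,0,0],"twist":0},{"jaw":0.2,"linear":[0,0,0],"twist":0},{"jaw":0.2,"linear":[0,0,0],"twist":0},{"jaw":0.2,"linear":[0,0,0],"twist":0},{"jaw":0.2,"linear":[0,0,-0.5],"twist":0},{"jaw":0.2,"linear":[0,0,-1],"twist":0},{"jaw":0.2,"linear":[0,0,-1],"twist":0},{"jaw":0.2,"linear":[0,0,-1],"twist":0},{"jaw":0.2,"linear":[0,0,0],"twist":0},{"jaw":0.2,"linear":[0,0,0],"twist":0}]'
python3 c.py
```

```text
time: 14.15
position: [0.5011, 0.1394, 0.0717]
ee_rot: [3.141, 0.001, 3.124]
contact_force: [0.9, -0.4, -1.6]
opening: 0.0134
gripper_force: 59.0
time: 14.98
position: [0.5017, 0.1401, 0.1604]
ee_rot: [3.14, 0.003, 3.125]
contact_force: [0.5, -0.2, -0.5]
opening: 0.0339
gripper_force: 0.0
[0.50166164 0.140102   0.1604061 ] 3.125145541000881 0.03385710270591832
[0.4995 0.1383 0.0857] 334
[0.5037 0.2645 0.0831] 285
[ 0.5218 -0.1531  0.0722] 90
[ 0.6071 -0.1204  0.0701] 1722
top [(0.62, [0.502, 0.1402, 0.0186]), (0.58, [0.5263, -0.1548, -0.0006]), (0.39, [0.5073, 0.2679, 0.0131])] [(0.55, [0.4982, 0.1743, 0.0002])]
```

```bash
python3 -m handwheel '[{"jaw":0,"linear":[-0.08,-0.98,0],"twist":0},{"jaw":0,"linear":[-0.08,-0.98,0],"twist":0},{"jaw":0,"linear":[-0.08,-0.98,0],"twist":0},{"jaw":0,"linear":[-0.08,-0.98,0],"twist":0},{"jaw":-0.3,"linear":[-0.08,-0.98,0],"twist":0},{"jaw":-0.3,"linear":[-0.08,-0.98,0],"twist":0},{"jaw":-0.3,"linear":[-0.08,-0.98,0],"twist":0},{"jaw":-0.3,"linear":[-0.08,-0.98,0],"twist":0},{"jaw":-0.3,"linear":[-0.08,-0.98,0],"twist":0},{"jaw":-0.3,"linear":[-0.08,-0.98,0],"twist":0},{"jaw":-0.3,"linear":[-0.08,-0.98,0],"twist":0},{"jaw":-0.3,"linear":[-0.08,-0.98,0],"twist":0}]'
python3 -m handwheel '[{"jaw":-0.3,"linear":[0,0,0],"twist":0},{"jaw":-0.3,"linear":[0,0,0],"twist":0}]'
python3 c.py
```

```text
time: 16.18
position: [0.5191, -0.1557, 0.1576]
ee_rot: [3.141, -0.002, 3.125]
contact_force: [0.6, 0.3, -0.4]
opening: 0.0553
gripper_force: 0.0
time: 16.35
position: [0.519, -0.1561, 0.1577]
ee_rot: [-3.141, -0.002, 3.122]
contact_force: [-0.2, -0.3, 0.2]
opening: 0.0556
gripper_force: 0.0
[ 0.51898959 -0.15610116  0.1577401 ] 3.1215702393320477 0.055615109664549425
[0.5    0.1377 0.0857] 87
[ 0.5218 -0.1542  0.0717] 308
[ 0.6076 -0.1597  0.0698] 2772
top [(0.75, [0.5026, 0.1387, 0.0148]), (0.51, [0.5041, 0.268, 0.0156]), (0.25, [0.4337, -0.3051, 0.0065])] [(0.83, [0.4963, 0.1754, 0.0011])]
```

```bash
python3 -m handwheel '[{"jaw":-0.3,"linear":[-0.11,0.08,0.82],"twist":0},{"jaw":-0.3,"linear":[0,0,0.82],"twist":0},{"jaw":-0.3,"linear":[0,0,0.82],"twist":0},{"jaw":-0.3,"linear":[0,0,0.82],"twist":0},{"jaw":-0.3,"linear":[0,0,0.84],"twist":0},{"jaw":-0.3,"linear":[0,0,0],"twist":0},{"jaw":1,"linear":[0,0,0],"twist":0},{"jaw":1,"linear":[0,0,0],"twist":0},{"jaw":1,"linear":[0,0,0],"twist":0},{"jaw":1,"linear":[0,0,0],"twist":0},{"jaw":1,"linear":[0,0,0],"twist":0},{"jaw":1,"linear":[0,0,0],"twist":0}]'
python3 -m handwheel '[{"jaw":1,"linear":[0,0,0],"twist":0},{"jaw":1,"linear":[0,0,-0.5],"twist":0},{"jaw":1,"linear":[0,0,-1],"twist":0},{"jaw":1,"linear":[0,0,-1],"twist":0},{"jaw":1,"linear":[0,0,-1],"twist":0},{"jaw":1,"linear":[0,0,-0.5],"twist":0},{"jaw":1,"linear":[0,0,0],"twist":0}]'
python3 -m handwheel '[{"jaw":1,"linear":[0.1,0.92,0],"twist":0},{"jaw":1,"linear":[0.1,0.92,0],"twist":0},{"jaw":1,"linear":[0.1,0.92,0],"twist":0},{"jaw":1,"linear":[0.1,0.92,0],"twist":0},{"jaw":1,"linear":[0.1,0.92,0],"twist":0},{"jaw":1,"linear":[0.1,0.92,0],"twist":0},{"jaw":1,"linear":[0.1,0.92,0],"twist":0},{"jaw":1,"linear":[0.1,0.92,0],"twist":0},{"jaw":1,"linear":[0.1,0.92,0],"twist":0},{"jaw":1,"linear":[0.1,0.92,0],"twist":0},{"jaw":1,"linear":[0,0,0],"twist":0},{"jaw":1,"linear":[0,0,0],"twist":0}]'
python3 c.py
```

```text
time: 17.55
position: [0.5238, -0.1532, 0.0572]
ee_rot: [-3.141, 0.003, 3.125]
contact_force: [-0.8, -0.4, 5.7]
opening: 0.0132
gripper_force: 58.8
time: 18.13
position: [0.5244, -0.1532, 0.1588]
ee_rot: [-3.141, 0.006, 3.125]
contact_force: [0.8, 0.4, -0.9]
opening: 0.013
gripper_force: 58.8
time: 19.13
position: [0.5003, 0.0791, 0.1546]
ee_rot: [-3.141, -0.002, 3.129]
contact_force: [0.2, -0.1, -1.5]
opening: 0.0129
gripper_force: 58.9
[0.50028995 0.07911071 0.15456411] 3.128509968986009 0.012920124090222333
[0.4999 0.1385 0.0858] 299
[0.5032 0.2662 0.0857] 153
[ 0.6066 -0.1502  0.07  ] 1463
[ 0.6128 -0.0265  0.0699] 135
top [(0.62, [0.509, 0.2642, 0.0114])] [(0.95, [0.4993, 0.1711, -0.0011]), (0.24, [0.4265, 0.3639, 0.0037]), (0.22, [0.5434, 0.4177, -0.0027])]
```

```bash
python3 -m handwheel '[{"jaw":1,"linear":[0.03,-0.07,0.5],"twist":0},{"jaw":1,"linear":[0,0,0.8],"twist":0},{"jaw":1,"linear":[0,0,0.8],"twist":0},{"jaw":1,"linear":[0,0,0.6],"twist":0},{"jaw":1,"linear":[0,0,0.4],"twist":0},{"jaw":1,"linear":[0,0,0.22],"twist":0},{"jaw":1,"linear":[0,0,0],"twist":0},{"jaw":1,"linear":[0,0,0],"twist":0}]'
python3 -m handwheel '[{"jaw":0.2,"linear":[0,0,0],"twist":0},{"jaw":0.2,"linear":[0,0,0],"twist":0},{"jaw":0.2,"linear":[0,0,0],"twist":0},{"jaw":0.2,"linear":[0,0,0],"twist":0},{"jaw":0.2,"linear":[0,0,-0.5],"twist":0},{"jaw":0.2,"linear":[0,0,-1],"twist":0},{"jaw":0.2,"linear":[0,0,-1],"twist":0},{"jaw":0.2,"linear":[0,0,-1],"twist":0},{"jaw":0.2,"linear":[0,0,0],"twist":0},{"jaw":0.2,"linear":[0,0,0],"twist":0}]'
python3 c.py; python3 -c "
from h import *
o,f=grab('wrist','w4')
print(find('wrist',o,f,'tab'),find('wrist',o,f,'rod'))"
```

```text
time: 20.0
position: [0.5012, 0.0756, 0.0731]
ee_rot: [3.141, 0.001, 3.124]
contact_force: [-0.1, -0.7, -1.1]
opening: 0.0134
gripper_force: 58.9
time: 20.83
position: [0.5016, 0.0763, 0.1618]
ee_rot: [3.14, 0.004, 3.125]
contact_force: [-0.1, -0.0, -0.4]
opening: 0.0342
gripper_force: 0.0
[0.50162673 0.07626375 0.1618444 ] 3.125174347077008 0.03417987181493369
[0.4993 0.0744 0.0856] 333
[0.4999 0.1383 0.0858] 284
[0.503  0.2662 0.0857] 148
[ 0.6066 -0.1576  0.07  ] 1280
top [(0.81, [0.5067, 0.2684, 0.0109]), (0.4, [0.502, 0.0715, 0.0133]), (0.22, [0.5428, 0.4165, -0.0016])] [(0.92, [0.4987, 0.1733, 0.0014]), (0.72, [0.6103, 0.0186, 0.0004])]
[(0.6, [0.4593, 0.1707, 0.0306])] [(0.7, [0.4341, -0.3035, 0.0009])]
```

View pics/w4.png

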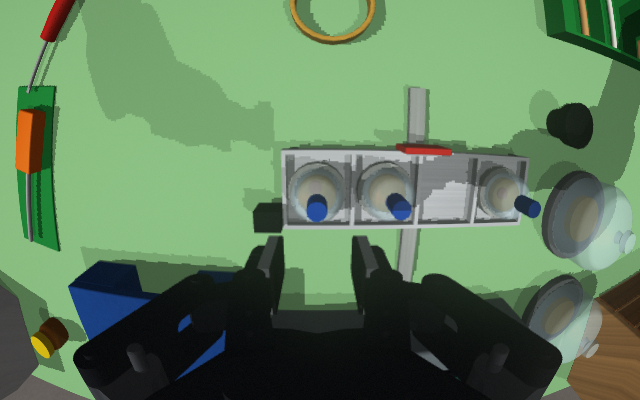

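All three movements stand in their pockets: (317,195), (387,195) and (502,195). The red tab is at (425,150). Next I push the tab.

```bash
python3 -m handwheel '[{"jaw":1,"linear":[0.78,0.93,0],"twist":0},{"jaw":1,"linear":[0.78,0.93,0],"twist":0},{"jaw":1,"linear":[0.78,0.93,0],"twist":0},{"jaw":1,"linear":[0.78,0.93,0],"twist":0},{"jaw":1,"linear":[0,0,0],"twist":0},{"jaw":1,"linear":[0,0,0.9],"twist":0},{"jaw":1,"linear":[0,0,0.9],"twist":0},{"jaw":1,"linear":[0,0,0.9],"twist":0},{"jaw":1,"linear":[0,0,0.9],"twist":0},{"jaw":1,"linear":[0,0,0.9],"twist":0},{"jaw":1,"linear":[0,0,0.9],"twist":0},{"jaw":1,"linear":[0,0,0],"twist":0}]'
python3 -m handwheel '[{"jaw":1,"linear":[-0.2,0,0],"twist":0},{"jaw":1,"linear":[-0.2,0,0],"twist":0},{"jaw":1,"linear":[-0.2,0,0],"twist":0},{"jaw":1,"linear":[-0.2,0,0],"twist":0},{"jaw":1,"linear":[0,0,0],"twist":0}]'
```

```text
time: 22.18
position: [0.4217, 0.1687, 0.0218]
ee_rot: [-3.137, -0.007, 3.125]
contact_force: [-0.9, -0.5, -0.8]
opening: 0.0004
gripper_force: 0.0
time: 22.6
position: [0.4466, 0.1703, 0.0265]
ee_rot: [3.14, 0.004, 3.124]
contact_force: [-0.5, -0.2, -0.6]
opening: 0.0
gripper_force: 0.0
```

```bash
for i in 1; do python3 -m handwheel '[{"jaw":1,"linear":[-0.12,0,0],"twist":0},{"jaw":1,"linear":[-0.12,0,0],"twist":0},{"jaw":1,"linear":[-0.12,0,0],"twist":0},{"jaw":1,"linear":[-0.12,0,0],"twist":0},{"jaw":1,"linear":[-0.12,0,0],"twist":0},{"jaw":1,"linear":[-0.12,0,0],"twist":0},{"jaw":1,"linear":[-0.12,0,0],"twist":0},{"jaw":1,"linear":[-0.12,0,0],"twist":0},{"jaw":1,"linear":[-0.12,0,0],"twist":0},{"jaw":1,"linear":[-0.12,0,0],"twist":0},{"jaw":1,"linear":[-0.12,0,0],"twist":0},{"jaw":1,"linear":[-0.12,0,0],"twist":0}]'; done; python3 c.py; python3 -c "
from h import *
o,f=grab('wrist'); print(find('wrist',o,f,'tab'))"
```

```text
time: 23.6
position: [0.4749, 0.169, 0.0248]
ee_rot: [-3.14, -0.011, 3.126]
contact_force: [-10.5, 0.5, 8.0]
opening: -0.0003
gripper_force: 5.3
[0.4749027  0.16904305 0.02478763] 3.1263669053999252 -0.000260209930920933
[ 0.6066 -0.1014  0.0706] 501
[0.5265 0.0695 0.0859] 82
[0.529  0.268  0.0858] 197
top [(0.66, [0.5254, 0.1392, 0.0158]), (0.48, [0.532, 0.0739, 0.014])] [(0.57, [0.5301, 0.1748, 0.0017])]
[(0.35, [0.5278, 0.0738, 0.0127])]
```

```bash
for i in 1; do python3 -m handwheel '[{"jaw":1,"linear":[-0.1,0.01,0],"twist":0},{"jaw":1,"linear":[-0.1,0,0],"twist":0},{"jaw":1,"linear":[-0.1,0,0],"twist":0},{"jaw":1,"linear":[-0.1,0,0],"twist":0},{"jaw":1,"linear":[-0.1,0,0],"twist":0},{"jaw":1,"linear":[-0.1,0,0],"twist":0},{"jaw":1,"linear":[-0.1,0,0],"twist":0},{"jaw":1,"linear":[-0.1,0,0],"twist":0},{"jaw":1,"linear":[-0.1,0,0],"twist":0},{"jaw":1,"linear":[-0.1,0,0],"twist":0},{"jaw":1,"linear":[-0.1,0,0],"twist":0},{"jaw":1,"linear":[-0.1,0,0],"twist":0}]'
python3 -m handwheel '[{"jaw":1,"linear":[-0.1,0,0],"twist":0},{"jaw":1,"linear":[-0.1,0,0],"twist":0},{"jaw":1,"linear":[-0.1,0,0],"twist":0},{"jaw":1,"linear":[-0.1,0,0],"twist":0},{"jaw":1,"linear":[-0.1,0,0],"twist":0},{"jaw":1,"linear":[-0.1,0,0],"twist":0}]'; done; python3 c.py
```

```text
time: 24.9
position: [0.5055, 0.1689, 0.0247]
ee_rot: [-3.14, -0.01, 3.126]
contact_force: [-9.4, 0.2, 5.6]
opening: -0.0001
gripper_force: 4.7
time: 25.4
position: [0.5204, 0.1688, 0.0247]
ee_rot: [-3.14, -0.01, 3.126]
contact_force: [-8.5, 0.4, 6.8]
opening: 0.0001
gripper_force: 4.7
[0.5204341  0.16876647 0.0246873 ] 3.126190690122882 0.00013035862408918705
[ 0.6082 -0.0437  0.07  ] 1207
[0.5721 0.0692 0.0858] 81
[0.5745 0.2678 0.0858] 203
top [(0.69, [0.5759, 0.0741, 0.0128]), (0.57, [0.5747, 0.1404, 0.0155])] [(0.74, [0.5715, 0.1725, -0.0007]), (0.62, [0.5777, 0.0745, 0.0115])]
```

```bash
for i in 1; do python3 -m handwheel '[{"jaw":1,"linear":[-0.1,0,0],"twist":0},{"jaw":1,"linear":[-0.1,0,0],"twist":0},{"jaw":1,"linear":[-0.1,0,0],"twist":0},{"jaw":1,"linear":[-0.1,0,0],"twist":0},{"jaw":1,"linear":[-0.1,0,0],"twist":0},{"jaw":1,"linear":[-0.1,0,0],"twist":0},{"jaw":1,"linear":[-0.1,0,0],"twist":0},{"jaw":1,"linear":[-0.1,0,0],"twist":0},{"jaw":1,"linear":[-0.1,0,0],"twist":0},{"jaw":1,"linear":[-0.1,0,0],"twist":0},{"jaw":1,"linear":[-0.1,0,0],"twist":0},{"jaw":1,"linear":[-0.1,0,0],"twist":0}]'
python3 -m handwheel '[{"jaw":1,"linear":[-0.08,0,0],"twist":0},{"jaw":1,"linear":[-0.08,0,0],"twist":0}]'; python3 -m handwheel '[{"jaw":1,"linear":[-0.06,0,0],"twist":0},{"jaw":1,"linear":[-0.06,0,0],"twist":0}]'; python3 -m handwheel '[{"jaw":1,"linear":[-0.06,0,0],"twist":0},{"jaw":1,"linear":[-0.06,0,0],"twist":0}]'; done; python3 c.py
```

```text
time: 26.6
position: [0.5506, 0.1684, 0.0247]
ee_rot: [-3.14, -0.01, 3.126]
contact_force: [-9.6, 0.7, 6.4]
opening: 0.0004
gripper_force: 4.5
time: 26.77
position: [0.5547, 0.1684, 0.0247]
ee_rot: [-3.141, -0.01, 3.126]
contact_force: [-9.1, 0.4, 6.5]
opening: -0.0
gripper_force: 4.6
time: 26.93
position: [0.5576, 0.1683, 0.0247]
ee_rot: [-3.141, -0.01, 3.126]
contact_force: [-10.3, 0.3, 7.3]
opening: -0.0
gripper_force: 4.6
time: 27.1
position: [0.5578, 0.1684, 0.0247]
ee_rot: [-3.14, -0.016, 3.126]
contact_force: [-18.4, -0.2, 16.2]
opening: -0.0002
gripper_force: 9.1
[0.55784828 0.1683623  0.02467155] 3.126406866179426 -0.0001738346566345762
[ 0.6087 -0.0296  0.07  ] 1101
[0.6094 0.0692 0.0859] 88
[0.6117 0.2671 0.0858] 208
top [(0.56, [0.6124, 0.0737, 0.0142])] [(0.66, [0.6076, 0.1753, 0.0027])]
```

```bash
python3 -m handwheel '[{"jaw":1,"linear":[0.2,0,0],"twist":0},{"jaw":1,"linear":[0.4,0,0],"twist":0},{"jaw":1,"linear":[0,0,-1],"twist":0},{"jaw":1,"linear":[0,0,-1],"twist":0},{"jaw":1,"linear":[0,0,-1],"twist":0},{"jaw":1,"linear":[0,0,-1],"twist":0},{"jaw":1,"linear":[0,0,-1],"twist":0},{"jaw":1,"linear":[0,0,-1],"twist":0},{"jaw":1,"linear":[0.2,-0.95,0],"twist":0},{"jaw":1,"linear":[0.2,-0.95,0],"twist":0},{"jaw":1,"linear":[0.2,-0.95,0],"twist":0},{"jaw":1,"linear":[0.2,-0.95,0],"twist":0}]'
python3 -m handwheel '[{"jaw":-0.6,"linear":[0.2,-0.95,0],"twist":0},{"jaw":-0.6,"linear":[0.2,-0.95,0],"twist":0},{"jaw":-0.6,"linear":[0.2,-0.95,0],"twist":0},{"jaw":-0.6,"linear":[0.2,-0.95,0],"twist":0},{"jaw":-0.6,"linear":[0.2,-0.95,0],"twist":0},{"jaw":-0.6,"linear":[0.2,-0.95,0],"twist":0},{"jaw":-0.6,"linear":[0.2,-0.95,0],"twist":0},{"jaw":-0.6,"linear":[0.2,-0.95,0],"twist":0},{"jaw":-0.6,"linear":[0.2,-0.95,0],"twist":0},{"jaw":-0.6,"linear":[0.2,-0.95,0],"twist":0},{"jaw":-0.6,"linear":[0.2,-0.95,0],"twist":0},{"jaw":-0.6,"linear":[0.2,-0.95,0],"twist":0}]'
python3 -m handwheel '[{"jaw":-0.6,"linear":[0.2,-0.95,0],"twist":0},{"jaw":-0.6,"linear":[0.2,-0.95,0],"twist":0},{"jaw":-0.6,"linear":[0.2,-0.95,0],"twist":0},{"jaw":-0.6,"linear":[0.2,-0.95,0],"twist":0},{"jaw":-0.6,"linear":[0,0,0],"twist":1},{"jaw":-0.6,"linear":[0,0,0],"twist":1},{"jaw":-0.6,"linear":[0,0,0],"twist":0.77},{"jaw":-0.6,"linear":[0,0,0],"twist":0},{"jaw":-0.6,"linear":[0,0,0],"twist":0}]'
cat > r.py <<'E'
from m import *
import sys
o,f=grab('wrist',sys.argv[1] if len(sys.argv)>1 else None); W=wcloud(o,f); k=f['img'].astype(int); print(o['position'],o['ee_rot'][2],o['opening'])
m=(k[...,0]>150)&(k[...,1]>50)&(k[...,1]<150)&(k[...,2]<60)&sel(W,(.34,.6),(-.45,-.1),(.02,.07)); print('handle',rect(W[m]),m.sum(),W[m].mean(0))
print(find('wrist',o,f,'rod'),find('wrist',o,f,'rod_tip'),find('wrist',o,f,'mat'))
E
python3 r.py w5; python3 - <<'E'
from m import *
f,W=world('top')
m=sel(W,(.55,.68),(.035,.3),(.019,.03)); print('cassette',rect(W[m])); m=sel(W,(.63,.9),(.03,.4),(.079,.09)); print('machine',rect(W[m]))
E
```

```text
time: 28.3
position: [0.5282, 0.0727, 0.1756]
ee_rot: [3.141, 0.001, 3.125]
contact_force: [0.2, -0.4, 0.4]
opening: 0.0001
gripper_force: 0.0
time: 29.3
position: [0.4634, -0.2114, 0.1754]
ee_rot: [-3.141, 0.001, 3.125]
contact_force: [0.1, -0.1, 0.4]
opening: 0.0683
gripper_force: 0.0
time: 30.05
position: [0.4422, -0.3048, 0.1753]
ee_rot: [-3.141, 0.0, 2.837]
contact_force: [-0.3, -0.3, 0.3]
opening: 0.0684
gripper_force: 0.0
[ 0.44224219 -0.30478108  0.17525327] 2.837191134219798 0.0684380079809676
handle (array([ 424.3, -299.9]), array([34.2, 78.9]), 72.02) 2954 [ 0.42298512 -0.29959615  0.02994173]
[(0.97, [0.4322, -0.5675, 0.0024]), (0.56, [0.4321, -0.3011, -0.0007])] [(0.8, [0.5647, -0.3416, 0.0151]), (0.68, [0.6113, 0.1704, -0.0026]), (0.56, [0.3984, -0.4286, 0.0118])] [(0.76, [0.4665, -0.3151, -0.0008])]
cassette (array([610.1, 169.9]), array([259. ,  85.8]), 89.22)
machine (array([723.2, 214.4]), array([369.9, 145.3]), 89.11)
```

View pics/w5.png

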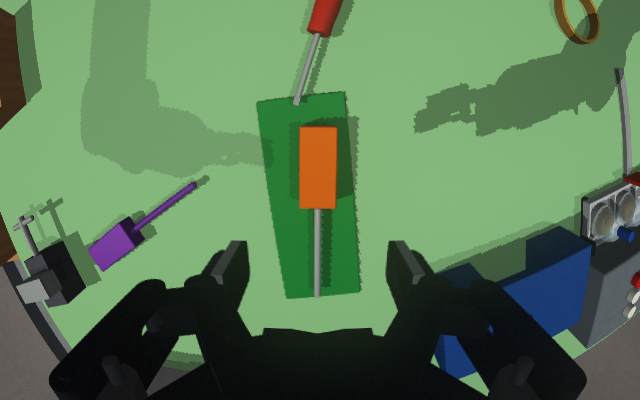

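The view shows the orange rod lying on its mat, handle at (318,168) and tip at (317,295), aligned with the tool. Before leaving the cassette I'll check that it is fully home, using the visor and machine geometry.

```bash
python3 - <<'E'
from m import *
for n in ('top','side'):
    f,W=world(n); k=f['img'].astype(int)
    b=(k[...,2]-k[...,0]>30)&sel(W,(.55,.85),(-.26,.03),(.062,.078)); r=rect(W[b]); print(n,'visor',r,b.sum())
    yaw=-.017; c,s=np.cos(yaw),np.sin(yaw); T=np.array([[c,-s],[s,c]])
    print(' origin from visor', np.array(r[0])-T@[55,-130])
    m=sel(W,(.60,.9),(.03,.33),(.08,.09)); P=W[m][:,:2]@T; print(' machine front x\'',np.percentile(P[:,0],[.5,2,5]).round(4),' y\'',np.percentile(P[:,1],[1,99]).round(4))
    m=sel(W,(.55,.68),(.03,.3),(.0195,.028)); P=W[m][:,:2]@T; h,e=np.histogram(P[:,0],np.arange(.55,.68,.002)); print(' cass',[(round(float(a),3),int(q)) for a,q in zip(e,h) if q>10])
E
```

```text
top visor (array([ 662.3, -112.3]), array([218. , 130.3]), 89.03) 2940
 origin from visor [609.51784086  18.61617042]
 machine front x' [0.6065 0.6463 0.651 ]  y' [0.0434 0.3256]
 cass [(0.57, 16), (0.572, 54), (0.582, 11), (0.584, 15), (0.588, 21), (0.59, 12), (0.594, 14), (0.6, 11), (0.604, 11), (0.616, 11), (0.642, 12), (0.644, 58), (0.646, 16), (0.648, 57)]
side visor (array([ 664.5, -110.7]), array([224.7, 135.8]), 88.52) 781
 origin from visor [611.71784086  20.21617042]
 machine front x' [0.604  0.6075 0.6136]  y' [0.0462 0.3267]
 cass [(0.57, 17), (0.572, 31), (0.574, 19), (0.576, 11), (0.584, 14), (0.586, 11), (0.59, 12), (0.596, 12)]
```

```bash
python3 -m handwheel '[{"jaw":-0.6,"linear":[0.34,-0.03,0.95],"twist":0.12},{"jaw":-0.6,"linear":[0,0,0.95],"twist":0},{"jaw":-0.6,"linear":[0,0,0.95],"twist":0},{"jaw":-0.6,"linear":[0,0,0.95],"twist":0},{"jaw":-0.6,"linear":[0,0,0.95],"twist":0},{"jaw":-0.6,"linear":[0,0,0.95],"twist":0},{"jaw":-0.6,"linear":[0,0,0.95],"twist":0},{"jaw":-0.6,"linear":[0,0,0],"twist":0},{"jaw":-0.6,"linear":[0,0,0],"twist":0}]'
python3 -m handwheel '[{"jaw":1,"linear":[0,0,0],"twist":0},{"jaw":1,"linear":[0,0,0],"twist":0},{"jaw":1,"linear":[0,0,0],"twist":0},{"jaw":1,"linear":[0,0,0],"twist":0},{"jaw":1,"linear":[0,0,0],"twist":0},{"jaw":1,"linear":[0,0,0],"twist":0}]'
```

```text
time: 31.15
position: [0.4333, -0.3028, 0.0084]
ee_rot: [3.141, -0.002, 2.822]
contact_force: [0.8, 0.2, 0.8]
opening: 0.0682
gripper_force: 0.0
time: 31.65
position: [0.4352, -0.3038, 0.0108]
ee_rot: [-3.141, 0.003, 2.822]
contact_force: [0.5, 0.6, 7.2]
opening: 0.0341
gripper_force: 61.5
```

```bash
python3 -m handwheel '[{"jaw":1,"linear":[0,0,-0.4],"twist":0},{"jaw":1,"linear":[0,0,-1],"twist":0},{"jaw":1,"linear":[0,0,-1],"twist":0},{"jaw":1,"linear":[0,0,0],"twist":-1},{"jaw":1,"linear":[0,0,0],"twist":-1},{"jaw":1,"linear":[0,0,0],"twist":-0.9},{"jaw":1,"linear":[0,0,0],"twist":0}]'
python3 -m handwheel '[{"jaw":1,"linear":[0,0.97,0],"twist":0},{"jaw":1,"linear":[0,0.97,0],"twist":0},{"jaw":1,"linear":[0,0.97,0],"twist":0},{"jaw":1,"linear":[0,0.97,0],"twist":0},{"jaw":1,"linear":[0,0.97,0],"twist":0},{"jaw":1,"linear":[0,0.97,0],"twist":0},{"jaw":1,"linear":[0,0.97,0],"twist":0},{"jaw":1,"linear":[0,0.97,0],"twist":0},{"jaw":1,"linear":[0,0,0],"twist":0},{"jaw":1,"linear":[0,0,0],"twist":0}]'
cat > t.py <<'E'
from m import *
import sys
o,f=grab('wrist',sys.argv[1]); W=wcloud(o,f); p=np.array(o['position']); print(p,o['ee_rot'],o['opening'])
k=f['img'].astype(int)
g=((k.max(-1)-k.min(-1))<40)&sel(W,(p[0]+.05,p[0]+.16),(p[1]-.03,p[1]+.03),(p[2]-.015,p[2]+.03))
P=W[g]
if len(P)>10:
    print('shaft n',len(P),'z max',np.percentile(P[:,2],[50,98]),'tipx',np.percentile(P[:,0],99.5)-p[0],'fit y',(np.polyfit(P[:,0]-p[0],P[:,1]-p[1],1)).round(4),'fit z',np.polyfit(P[:,0]-p[0],P[:,2]-p[2],1).round(4))
for n in ('wrist',): print(find(n,o,f,'rod_tip'),find(n,o,f,'rod'))
o,f=grab('side'); print('side',find('side',o,f,'rod_tip'),find('side',o,f,'rod'))
E
python3 t.py w6
```

```text
time: 32.23
position: [0.4341, -0.303, 0.0702]
ee_rot: [-3.141, 0.001, 3.128]
contact_force: [-0.6, -0.6, -1.5]
opening: 0.0348
gripper_force: 60.7
time: 33.07
position: [0.4371, -0.1078, 0.0694]
ee_rot: [3.141, 0.0, 3.127]
contact_force: [-0.6, 1.0, -1.0]
opening: 0.0344
gripper_force: 60.6
[ 0.4371346  -0.10780593  0.06940378] [3.14124387e+00 3.68949798e-04 3.12729381e+00] 0.0344025281115647
[(0.53, [0.3981, -0.4315, 0.0129]), (0.49, [0.5683, 0.1729, 0.0296])] [(0.65, [0.4344, -0.1037, 0.0566])]
side [(0.8, [0.5799, -0.113, 0.0783]), (0.8, [0.4049, -0.4274, 0.0087])] [(0.92, [0.4406, -0.1112, 0.0651]), (0.78, [0.4389, -0.5662, 0.0019])]
```

View pics/w6.png

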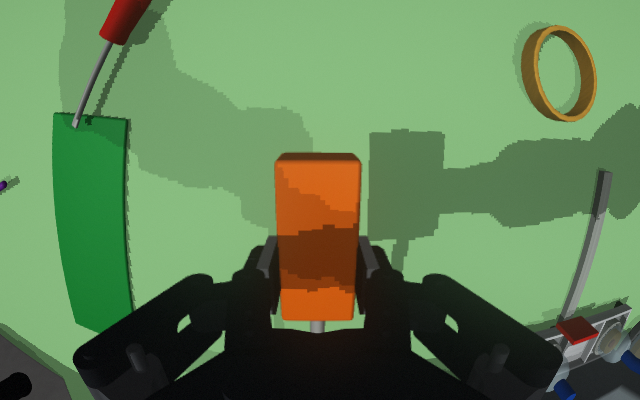

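The rod is held straight in line with the tool, handle at (318,235). Next I lower it, start at the right-hand end of the plate, and go in.

```bash
python3 -m handwheel '[{"jaw":1,"linear":[0,-0.54,0],"twist":0},{"jaw":1,"linear":[0,-0.54,0],"twist":0},{"jaw":1,"linear":[0,0,0.97],"twist":0},{"jaw":1,"linear":[0,0,0.97],"twist":0},{"jaw":1,"linear":[0,0,0],"twist":0},{"jaw":1,"linear":[0,0,0],"twist":0}]'
python3 t.py w7
python3 -m handwheel '[{"jaw":1,"linear":[-0.5,0,0],"twist":0},{"jaw":1,"linear":[-0.5,0,0],"twist":0},{"jaw":1,"linear":[-0.5,0,0],"twist":0},{"jaw":1,"linear":[-0.5,0,0],"twist":0},{"jaw":1,"linear":[-0.4,0,0],"twist":0},{"jaw":1,"linear":[0,0,0],"twist":0},{"jaw":1,"linear":[0,0,0],"twist":0}]'
```

```text
time: 33.87
position: [0.4355, -0.1366, 0.0199]
ee_rot: [3.141, -0.003, 3.124]
contact_force: [-0.4, 0.1, -0.7]
opening: 0.0347
gripper_force: 60.5
[ 0.43550037 -0.13655101  0.01990647] [ 3.14126745e+00 -2.99194730e-03  3.12442458e+00] 0.03468852338177796
[] [(0.72, [0.4296, -0.1345, 0.0099])]
side [(0.67, [0.403, -0.4289, 0.0069]), (0.57, [0.578, -0.1422, 0.0266])] [(0.81, [0.4415, -0.1379, 0.0166]), (0.77, [0.4381, -0.5672, -0.0002])]
time: 34.75
position: [0.4967, -0.1369, 0.0207]
ee_rot: [3.142, 0.0, 3.126]
contact_force: [-0.4, 0.2, -0.4]
opening: 0.0351
gripper_force: 60.5
```

```bash
python3 -m handwheel '[{"jaw":1,"linear":[-0.2,0,0],"twist":0},{"jaw":1,"linear":[-0.16,0,0],"twist":0},{"jaw":1,"linear":[0,0,0],"twist":0},{"jaw":1,"linear":[0,0,0],"twist":0}]'
python3 -m handwheel '[{"jaw":1,"linear":[-0.08,0,0],"twist":0},{"jaw":1,"linear":[0,0,0],"twist":0}]'
python3 -m handwheel '[{"jaw":1,"linear":[-0.08,0,0],"twist":0},{"jaw":1,"linear":[0,0,0],"twist":0}]'
```

```text
time: 35.08
position: [0.5055, -0.1371, 0.0205]
ee_rot: [3.141, -0.0, 3.126]
contact_force: [0.4, -0.7, -0.4]
opening: 0.0348
gripper_force: 60.5
time: 35.25
position: [0.5077, -0.1372, 0.0205]
ee_rot: [3.142, 0.0, 3.126]
contact_force: [0.5, 1.2, -1.4]
opening: 0.0346
gripper_force: 60.5
time: 35.42
position: [0.5099, -0.1372, 0.0206]
ee_rot: [-3.142, 0.0, 3.126]
contact_force: [-0.7, -0.3, -1.3]
opening: 0.0346
gripper_force: 60.5
```

```bash
python3 -m handwheel '[{"jaw":1,"linear":[-0.08,0,0],"twist":0},{"jaw":1,"linear":[0,0,0],"twist":0}]'
python3 -m handwheel '[{"jaw":1,"linear":[-0.06,0,0],"twist":0},{"jaw":1,"linear":[0,0,0],"twist":0}]'
```

```text
time: 35.58
position: [0.512, -0.1372, 0.0205]
ee_rot: [-3.142, 0.0, 3.126]
contact_force: [0.1, -0.2, -0.5]
opening: 0.0349
gripper_force: 60.5
time: 35.75
position: [0.5132, -0.1372, 0.0205]
ee_rot: [3.142, -0.0, 3.126]
contact_force: [-0.2, 0.1, -0.6]
opening: 0.0347
gripper_force: 60.5
```

```bash
python3 -m handwheel '[{"jaw":1,"linear":[-0.06,0,0],"twist":0},{"jaw":1,"linear":[0,0,0],"twist":0}]'
python3 -m handwheel '[{"jaw":1,"linear":[-0.06,0,0],"twist":0},{"jaw":1,"linear":[0,0,0],"twist":0}]'
```

```text
time: 35.92
position: [0.5135, -0.1372, 0.0202]
ee_rot: [3.141, -0.002, 3.126]
contact_force: [-2.2, 0.5, -0.2]
opening: 0.0344
gripper_force: 60.7
time: 36.08
position: [0.5136, -0.1372, 0.0199]
ee_rot: [3.141, -0.005, 3.126]
contact_force: [-6.3, -0.6, 0.9]
opening: 0.0343
gripper_force: 60.8
```

```bash
for i in 1; do python3 -m handwheel '[{"jaw":1,"linear":[0,0.12,0],"twist":0},{"jaw":1,"linear":[0,0,0],"twist":0}]'
python3 -m handwheel '[{"jaw":1,"linear":[0,0.12,0],"twist":0},{"jaw":1,"linear":[0,0,0],"twist":0}]'; done
```

```text
time: 36.25
position: [0.5137, -0.1349, 0.02]
ee_rot: [3.141, -0.004, 3.124]
contact_force: [-4.5, -1.0, -0.2]
opening: 0.0348
gripper_force: 60.7
time: 36.42
position: [0.5137, -0.132, 0.0199]
ee_rot: [3.141, -0.004, 3.124]
contact_force: [-4.2, -1.1, -1.3]
opening: 0.0346
gripper_force: 60.6
```

```bash
for i in 1; do python3 -m handwheel '[{"jaw":1,"linear":[0,0.12,0],"twist":0},{"jaw":1,"linear":[0,0,0],"twist":0}]'
python3 -m handwheel '[{"jaw":1,"linear":[0,0.12,0],"twist":0},{"jaw":1,"linear":[0,0,0],"twist":0}]'; done
```

```text
time: 36.58
position: [0.5138, -0.1289, 0.0199]
ee_rot: [3.142, -0.004, 3.124]
contact_force: [-4.5, -1.1, -1.4]
opening: 0.0349
gripper_force: 60.6
time: 36.75
position: [0.5138, -0.1259, 0.0199]
ee_rot: [3.141, -0.004, 3.124]
contact_force: [-4.4, -1.2, -1.7]
opening: 0.0348
gripper_force: 60.6
```

Clean sliding contact; continuing left.

```bash
for i in 1; do python3 -m handwheel '[{"jaw":1,"linear":[0,0.12,0],"twist":0},{"jaw":1,"linear":[0,0,0],"twist":0}]'
python3 -m handwheel '[{"jaw":1,"linear":[0,0.12,0],"twist":0},{"jaw":1,"linear":[0,0,0],"twist":0}]'; done
```

```text
time: 36.92
position: [0.5138, -0.1229, 0.0198]
ee_rot: [3.141, -0.005, 3.124]
contact_force: [-4.6, -1.1, 0.2]
opening: 0.0347
gripper_force: 60.6
time: 37.08
position: [0.5139, -0.1198, 0.0199]
ee_rot: [3.141, -0.004, 3.124]
contact_force: [-4.4, -1.2, -0.5]
opening: 0.0347
gripper_force: 60.6
```

```bash
for i in 1; do python3 -m handwheel '[{"jaw":1,"linear":[0,0.12,0],"twist":0},{"jaw":1,"linear":[0,0,0],"twist":0}]'
python3 -m handwheel '[{"jaw":1,"linear":[0,0.12,0],"twist":0},{"jaw":1,"linear":[0,0,0],"twist":0}]'; done
```

```text
time: 37.25
position: [0.514, -0.1168, 0.0199]
ee_rot: [3.142, -0.004, 3.124]
contact_force: [-4.9, -1.2, -2.1]
opening: 0.0348
gripper_force: 60.6
time: 37.42
position: [0.514, -0.1138, 0.0199]
ee_rot: [3.141, -0.004, 3.124]
contact_force: [-5.1, -1.2, -1.1]
opening: 0.0347
gripper_force: 60.6
```

```bash
for i in 1; do python3 -m handwheel '[{"jaw":1,"linear":[0,0.12,0],"twist":0},{"jaw":1,"linear":[0,0,0],"twist":0}]'
python3 -m handwheel '[{"jaw":1,"linear":[0,0.12,0],"twist":0},{"jaw":1,"linear":[0,0,0],"twist":0}]'; done
```

```text
time: 37.58
position: [0.5162, -0.1095, 0.0203]
ee_rot: [3.141, -0.001, 3.127]
contact_force: [0.2, 2.7, -2.0]
opening: 0.0347
gripper_force: 60.6
time: 37.75
position: [0.5179, -0.1065, 0.0208]
ee_rot: [3.141, 0.002, 3.127]
contact_force: [0.4, -0.3, -1.3]
opening: 0.0348
gripper_force: 60.6
```

```bash
for i in 1; do python3 -m handwheel '[{"jaw":1,"linear":[0,0.12,0],"twist":0},{"jaw":1,"linear":[0,0,0],"twist":0}]'
python3 -m handwheel '[{"jaw":1,"linear":[0,0.12,0],"twist":0},{"jaw":1,"linear":[0,0,0],"twist":0}]'; done
```

```text
time: 37.92
position: [0.5173, -0.1037, 0.0207]
ee_rot: [3.141, 0.001, 3.127]
contact_force: [-0.5, -0.0, -0.8]
opening: 0.0345
gripper_force: 60.6
time: 38.08
position: [0.5168, -0.1007, 0.0206]
ee_rot: [3.141, 0.0, 3.127]
contact_force: [0.5, 1.2, -1.1]
opening: 0.0348
gripper_force: 60.6
```

The tip dropped in at y≈−0.110. I'll centre it and push in.

```bash
python3 -m handwheel '[{"jaw":1,"linear":[0,-0.17,0],"twist":0},{"jaw":1,"linear":[0,0,0],"twist":0}]'
python3 -m handwheel '[{"jaw":1,"linear":[-0.12,0,0],"twist":0},{"jaw":1,"linear":[-0.12,0,0],"twist":0},{"jaw":1,"linear":[0,0,0],"twist":0}]'
```

```text
time: 38.25
position: [0.5166, -0.1066, 0.0206]
ee_rot: [-3.141, 0.0, 3.125]
contact_force: [0.4, 0.2, -0.8]
opening: 0.0347
gripper_force: 60.6
time: 38.5
position: [0.5236, -0.1057, 0.0207]
ee_rot: [-3.141, 0.001, 3.126]
contact_force: [-0.1, -0.1, -0.6]
opening: 0.0349
gripper_force: 60.6
```

In the hole (10 mm past the plate, no force). Driving the lock.

```bash
python3 -m handwheel '[{"jaw":1,"linear":[-0.12,0,0],"twist":0},{"jaw":1,"linear":[-0.12,0,0],"twist":0},{"jaw":1,"linear":[0,0,0],"twist":0}]'
python3 -m handwheel '[{"jaw":1,"linear":[-0.1,0,0],"twist":0},{"jaw":1,"linear":[-0.1,0,0],"twist":0},{"jaw":1,"linear":[0,0,0],"twist":0}]'
python3 -m handwheel '[{"jaw":1,"linear":[-0.1,0,0],"twist":0},{"jaw":1,"linear":[-0.1,0,0],"twist":0},{"jaw":1,"linear":[0,0,0],"twist":0}]'
```

```text
time: 38.75
position: [0.5285, -0.1057, 0.0203]
ee_rot: [3.141, -0.001, 3.126]
contact_force: [-0.4, 0.7, -0.5]
opening: 0.0346
gripper_force: 60.6
time: 39.0
position: [0.5332, -0.1058, 0.0203]
ee_rot: [3.141, -0.001, 3.126]
contact_force: [-2.1, -0.2, -0.6]
opening: 0.0346
gripper_force: 60.7
time: 39.25
position: [0.5389, -0.1059, 0.0204]
ee_rot: [3.142, -0.0, 3.126]
contact_force: [-2.0, -0.2, -1.4]
opening: 0.0347
gripper_force: 60.6
```

```bash
python3 -m handwheel '[{"jaw":1,"linear":[-0.1,0,0],"twist":0},{"jaw":1,"linear":[-0.1,0,0],"twist":0},{"jaw":1,"linear":[0,0,0],"twist":0}]'
python3 -m handwheel '[{"jaw":1,"linear":[-0.1,0,0],"twist":0},{"jaw":1,"linear":[-0.08,0,0],"twist":0},{"jaw":1,"linear":[0,0,0],"twist":0}]'
python3 -m handwheel '[{"jaw":1,"linear":[-0.06,0,0],"twist":0},{"jaw":1,"linear":[0,0,0],"twist":0}]'
```

```text
time: 39.5
position: [0.5441, -0.106, 0.0205]
ee_rot: [-3.142, 0.0, 3.126]
contact_force: [-2.2, -0.2, -2.2]
opening: 0.0348
gripper_force: 60.6
time: 39.75
position: [0.5487, -0.106, 0.0205]
ee_rot: [-3.142, 0.001, 3.126]
contact_force: [-1.8, 0.6, -2.0]
opening: 0.0347
gripper_force: 60.6
time: 39.92
position: [0.5499, -0.106, 0.0205]
ee_rot: [-3.142, 0.0, 3.126]
contact_force: [-2.4, 0.3, -1.9]
opening: 0.0349
gripper_force: 60.6
```

```bash
python3 -m handwheel '[{"jaw":1,"linear":[-0.08,0,0],"twist":0},{"jaw":1,"linear":[0,0,0],"twist":0}]'
python3 -m handwheel '[{"jaw":1,"linear":[-0.06,0,0],"twist":0},{"jaw":1,"linear":[0,0,0],"twist":0}]'
python3 -m handwheel '[{"jaw":1,"linear":[-0.06,0,0],"twist":0},{"jaw":1,"linear":[0,0,0],"twist":0}]'
python3 - <<'E'
from h import *
for n in ('top','side'):
    o,f=grab(n); cv2.imwrite(f'pics/{n}9.png',cv2.resize(f['img'][110:290,150:430,::-1],None,fx=2.8,fy=2.8))
E
```

```text
time: 40.08
position: [0.5519, -0.1061, 0.0206]
ee_rot: [3.142, 0.0, 3.126]
contact_force: [-2.7, -0.5, -1.7]
opening: 0.035
gripper_force: 60.6
time: 40.25
position: [0.5531, -0.1061, 0.0205]
ee_rot: [3.142, -0.0, 3.126]
contact_force: [-3.5, 0.1, -1.6]
opening: 0.0349
gripper_force: 60.6
time: 40.42
position: [0.5533, -0.1061, 0.0202]
ee_rot: [3.141, -0.003, 3.126]
contact_force: [-5.4, 0.4, -0.2]
opening: 0.0344
gripper_force: 60.7
```

View pics/side9.png

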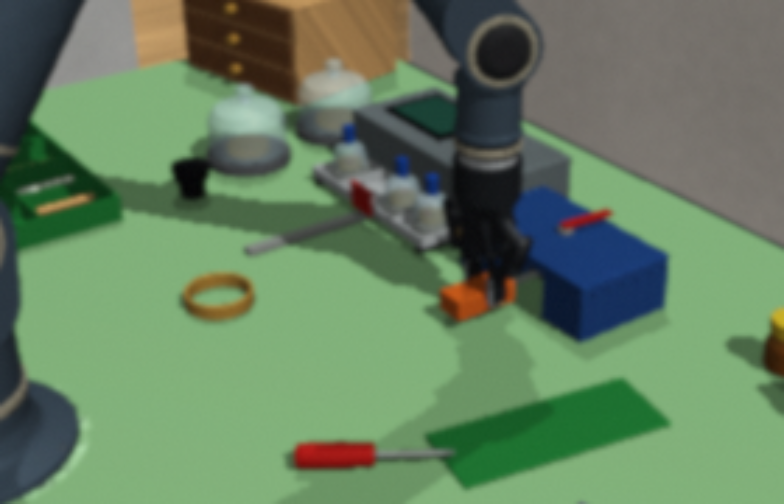

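The red flag on the visor has turned a quarter turn (585,220), and the force rise marks the end of the lock's travel. I withdraw the rod and carry it back to the mat.

```bash
python3 -m handwheel '[{"jaw":1,"linear":[0.3,0,0],"twist":0},{"jaw":1,"linear":[0.9,0,0],"twist":0},{"jaw":1,"linear":[0.9,0,0],"twist":0},{"jaw":1,"linear":[0.9,0,0],"twist":0},{"jaw":1,"linear":[0.9,0,0],"twist":0},{"jaw":1,"linear":[0.9,0,0],"twist":0},{"jaw":1,"linear":[0,0,-0.8],"twist":0},{"jaw":1,"linear":[0,0,-0.8],"twist":0},{"jaw":1,"linear":[0,0,-0.8],"twist":0},{"jaw":1,"linear":[0,0,0],"twist":0}]'
python3 -m handwheel '[{"jaw":1,"linear":[-0.09,-0.9,0],"twist":0},{"jaw":1,"linear":[-0.09,-0.9,0],"twist":0},{"jaw":1,"linear":[-0.09,-0.9,0],"twist":0},{"jaw":1,"linear":[-0.09,-0.9,0],"twist":0},{"jaw":1,"linear":[-0.09,-0.9,0],"twist":0},{"jaw":1,"linear":[-0.09,-0.9,0],"twist":0},{"jaw":1,"linear":[-0.09,-0.9,0],"twist":0},{"jaw":1,"linear":[-0.09,-0.9,0],"twist":0},{"jaw":1,"linear":[-0.09,-0.9,0],"twist":0},{"jaw":1,"linear":[0,0,0],"twist":1},{"jaw":1,"linear":[0,0,0],"twist":1},{"jaw":1,"linear":[0,0,0],"twist":0.8}]'
python3 -m handwheel '[{"jaw":1,"linear":[0,0,0],"twist":0},{"jaw":1,"linear":[0,0,0],"twist":0}]'; python3 r.py
```

```text
time: 41.35
position: [0.4387, -0.105, 0.0842]
ee_rot: [-3.141, 0.011, 3.126]
contact_force: [0.4, 0.4, -1.9]
opening: 0.0348
gripper_force: 60.6
time: 42.35
position: [0.4524, -0.3082, 0.0802]
ee_rot: [-3.141, 0.002, 2.827]
contact_force: [-0.8, -0.1, -1.1]
opening: 0.0351
gripper_force: 60.5
time: 42.52
position: [0.4523, -0.3072, 0.0802]
ee_rot: [-3.141, 0.001, 2.835]
contact_force: [-0.1, -0.6, -1.0]
opening: 0.0343
gripper_force: 60.5
[ 0.45227093 -0.30718076  0.08024422] 2.835434901882572 0.03433997254839157
handle (array([0., 0.]), array([0., 0.]), 0.0) 0 [nan nan nan]
[(0.71, [0.4483, -0.3066, 0.0695]), (0.63, [0.4335, -0.5684, 0.0052]), (0.38, [0.6043, 0.0198, -0.0028])] [(0.78, [0.3967, -0.4302, 0.012])] []r.py:4: RuntimeWarning: Mean of empty slice.
  m=(k[...,0]>150)&(k[...,1]>50)&(k[...,1]<150)&(k[...,2]<60)&sel(W,(.34,.6),(-.45,-.1),(.02,.07)); print('handle',rect(W[m]),m.sum(),W[m].mean(0))
  ret = um.true_divide(
```

```bash
python3 -m handwheel '[{"jaw":1,"linear":[0,0,0.8],"twist":0},{"jaw":1,"linear":[0,0,0.8],"twist":0},{"jaw":1,"linear":[0,0,0.6],"twist":0},{"jaw":1,"linear":[0,0,0.3],"twist":0},{"jaw":1,"linear":[0,0,0.2],"twist":0},{"jaw":1,"linear":[0,0,0.05],"twist":0},{"jaw":1,"linear":[0,0,0],"twist":0},{"jaw":1,"linear":[0,0,0],"twist":0}]'
python3 -m handwheel '[{"jaw":-0.5,"linear":[0,0,0],"twist":0},{"jaw":-0.5,"linear":[0,0,0],"twist":0},{"jaw":-0.5,"linear":[0,0,0],"twist":0},{"jaw":-0.5,"linear":[0,0,0],"twist":0},{"jaw":-0.5,"linear":[0,0,-0.4],"twist":0},{"jaw":-0.5,"linear":[0,0,-1],"twist":0},{"jaw":-0.5,"linear":[0,0,-1],"twist":0},{"jaw":-0.5,"linear":[0,0,-1],"twist":0},{"jaw":-0.5,"linear":[0,0,-1],"twist":0},{"jaw":-0.5,"linear":[0,0,-1],"twist":0},{"jaw":-0.5,"linear":[0,0,-1],"twist":0},{"jaw":-0.5,"linear":[0,0,0],"twist":0}]'
python3 r.py w10; python3 - <<'E'
from m import *
o,f=grab('top','top10'); print(find('top',o,f,'unit1'),find('top',o,f,'cassette'),find('top',o,f,'loupe'),find('top',o,f,'cloche_a'))
E
```

```text
time: 43.38
position: [0.4522, -0.3075, 0.0125]
ee_rot: [-3.141, 0.001, 2.833]
contact_force: [0.3, 1.0, -0.7]
opening: 0.0346
gripper_force: 60.6
time: 44.38
position: [0.454, -0.3092, 0.1774]
ee_rot: [-3.14, 0.01, 2.832]
contact_force: [0.4, -1.1, -0.4]
opening: 0.0643
gripper_force: 0.0
[ 0.45401276 -0.30923624  0.17736012] 2.832241794655853 0.06428816924979473
handle (array([ 440.8, -305.2]), array([34.4, 77.9]), 71.98) 2886 [ 0.43970053 -0.30484615  0.0299024 ]
[(0.89, [0.4486, -0.3077, -0.0005]), (0.72, [0.5836, -0.3489, 0.0166]), (0.64, [0.4304, -0.5644, 0.0035])] [(0.81, [0.3991, -0.4305, 0.0135]), (0.59, [0.5836, -0.3477, 0.0155])] [(0.76, [0.4679, -0.318, 0.0013]), (0.21, [0.5839, -0.3485, 0.0154])]
[(0.62, [0.6164, 0.2669, 0.0142]), (0.53, [0.6109, 0.139, 0.0174]), (0.43, [0.4302, 0.3637, -0.0014])] [(0.89, [0.6086, 0.1717, 0.0027])] [(0.78, [0.4291, 0.3629, 0.0016]), (0.32, [0.6134, 0.0732, 0.0137])] [(0.63, [0.5444, 0.4158, -0.005])]
```

View pics/w10.png

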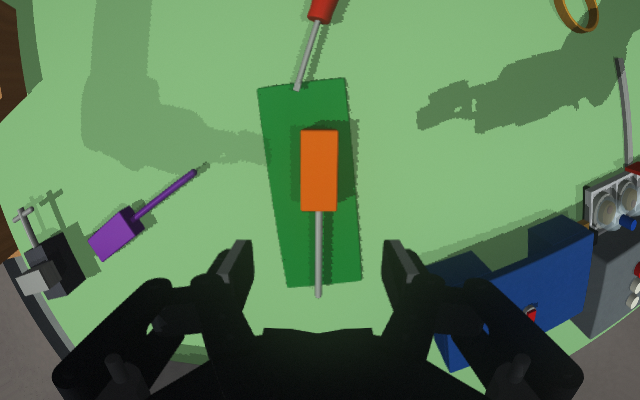

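View pics/top10.png

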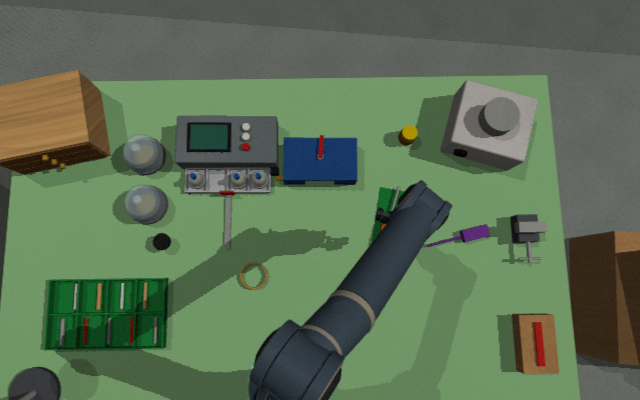

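The rod lies flat on the mat, handle at (318,170) in the wrist view. In the top view the flag is turned (320,147), the cassette sits against the machine with three upright movements (195, 238 and 260, ~178), and the bystanders haven't moved. I'm handing in.

```bash
python3 -c "
from rig import close_job
print(close_job())"
```

```text
the job is handed in; nothing more can be done
None
```

I handed the job in at about 44 s of the 208 s allowed: all three movements are in pockets, the cassette is home against the stop, the lock is fully over and the rod is flat on its mat. The hand-in call gave no verdict, so these results come from my own camera and force checks.

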